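# Space the slats of a rooftop kitchen's pan rack and shut its cover

### The job

Finish the pan rack: lay all the loose slats across its two rails in a row from the fixed end slat, longest first and then ever shorter, square to the rails, same side up, with their drilled ends on the rail beside the hinged cover, close to the ledge behind it; and, working from the fixed slat outwards, set each slat's gap by laying the square spacer bar down across the rails into it, so that every gap is as wide as the bar. When the whole row is spaced, press the cover strip down over the slat ends until its catch holds it shut; the spacer bar ends back in its tray, and the crockery and other kitchen things stay where they are.

Things in the scene. Friction and masses are not known exactly. Their poses are not given: they have to be found in the camera images.
- rack: Fixed pan rack, origin on the bench, x across the rails towards the hinged cover, y along the row. Two whitewashed rails run along y from -180 to 150, tops 60 above the bench: near rail x -75 to -20, far rail x 30 to 100, open down to the bench between. Behind the far rail a ledge (x 100 to 112) rises to 80. Fixed end slat (240 long, 24 wide, 16 thick) across the rails at y = +120.
- cover (a joint): Plywood cover strip, 52 wide (hinge to free edge), 296 long, 8 thick. rad: 0 = shut, flat over the slats' drilled ends (underside 80.5, top 88.5 above the bench); 1.57 upright; 1.85 fully open, leaning away from the row. Starts about upright. Its hinge is stiff: it stays where left. Near 0.25 it meets a spring catch: about 10 N down at the free edge snaps it past; the catch then holds it at 0.
- cover_edge (a point): Point on the upper (outer) face of the cover strip at mid-length, 42 from the hinge line and 10 from the free edge: the place to push. When the strip stands upright this face looks away from the row (+x of the rack).
- rack_hinge (a point): Middle of the cover strip's hinge line, 80.5 above the bench at rack x = 108, y = -5; the line runs along the rack's y.
- rack_first (a point): Where the centre of the first loose slat's width comes: on the rail-top level (60 above the bench), midway between the rails, at rack y = +60, x = +5. With gaps equal to the spacer bar (36) the slats follow at 60 centre to centre towards the rack's -y: y = 60, 0, -60, -120. The first gap runs from y = 108 to 72.
- spacer: Loose pale wooden spacer bar, square section 36 x 36, 165 long, 160 g. Origin at its centre, x along its length. It lies in the tray at the start. Laid across both rails (rack x centre about +12) its centre is 78 above the bench and it stands 20 proud of the slats.
- tray: Fixed open aluminium tray for the spacer bar, inside 200 x 90, walls 20 high, floor 4 thick; origin under its centre, x along its length.
- slat1: The longest loose wooden slat of the set, 220 long, 24 wide, 16 thick, about 70 g; a dark 8 hole drilled through near one end, 14 from it. Origin at its centre, x along its length towards the drilled end. May be absent. Starts flat on the bench, drilled end away from the robot.
- slat2: The second longest loose wooden slat of the set, 200 long, 24 wide, 16 thick, about 70 g; a dark 8 hole drilled through near one end, 14 from it. Origin at its centre, x along its length towards the drilled end. May be absent. Starts flat on the bench, drilled end away from the robot.
- slat3: The third longest loose wooden slat of the set, 180 long, 24 wide, 16 thick, about 70 g; a dark 8 hole drilled through near one end, 14 from it. Origin at its centre, x along its length towards the drilled end. May be absent. Starts flat on the bench, drilled end away from the robot.
- slat4: The shortest loose wooden slat of the set, 160 long, 24 wide, 16 thick, about 70 g; a dark 8 hole drilled through near one end, 14 from it. Origin at its centre, x along its length towards the drilled end. May be absent. Starts flat on the bench, drilled end away from the robot.
- cup1: bystander, leave alone: terracotta cup, 70 tall, 68 across; origin under its centre
- cup2: bystander, leave alone: terracotta cup, 70 tall, 68 across; origin under its centre
- canister: bystander, leave alone: closed tin canister, 130 tall, 100 across; origin under its centre
- ladle: bystander, leave alone: black plastic ladle, 310 long, lying on the robot's side of the bench; origin under its centre line, at the middle of its length
- jar: bystander, leave alone: glass jar, 100 tall, 64 across; origin under its centre
- bowl: bystander, leave alone: steel bowl, 120 across, 45 tall; origin under its centre
Things that resemble listed ones, but are neither listed nor needed, are in the scene too. Several things have the shape of the spacer; the one meant has the colours described above.

How it is judged (in metres and radians):
On the way, in this order (a step that is already met when the one before it is completed fails the run):
1. the spacer bar lies down across the rails against the longest slat, in the gap on the fixed slat's side (slats not present are skipped) (y of spacer in the frame of slat1 between 0.026 and 0.034 m and z of spacer in the frame of slat1 between 0.004 and 0.017 m and x of rack_hinge in the frame of slat1 above 0.05 m and angle between the x axis of spacer and the x axis of slat1, either way round below 0.08 rad and y of slat1 in the frame of rack between 0.048 and 0.072 m), for 0.2 s.
2. the spacer bar lies down across the rails against the second longest slat, in the gap on the fixed slat's side (slats not present are skipped) (y of spacer in the frame of slat2 between 0.026 and 0.034 m and z of spacer in the frame of slat2 between 0.004 and 0.017 m and x of rack_hinge in the frame of slat2 above 0.05 m and angle between the x axis of spacer and the x axis of slat2, either way round below 0.08 rad and (y of slat2 in the frame of rack between 0.048 and 0.072 m or y of slat2 in the frame of rack between -0.012 and 0.012 m)), for 0.2 s.
3. the spacer bar lies down across the rails against the third longest slat, in the gap on the fixed slat's side (slats not present are skipped) (y of spacer in the frame of slat3 between 0.026 and 0.034 m and z of spacer in the frame of slat3 between 0.004 and 0.017 m and x of rack_hinge in the frame of slat3 above 0.05 m and angle between the x axis of spacer and the x axis of slat3, either way round below 0.08 rad and (y of slat3 in the frame of rack between 0.048 and 0.072 m or y of slat3 in the frame of rack between -0.012 and 0.012 m or y of slat3 in the frame of rack between -0.072 and -0.048 m)), for 0.2 s.
4. the spacer bar lies down across the rails against the shortest slat, in the gap on the fixed slat's side (slats not present are skipped) (y of spacer in the frame of slat4 between 0.026 and 0.034 m and z of spacer in the frame of slat4 between 0.004 and 0.017 m and x of rack_hinge in the frame of slat4 above 0.05 m and angle between the x axis of spacer and the x axis of slat4, either way round below 0.08 rad and (y of slat4 in the frame of rack between 0.048 and 0.072 m or y of slat4 in the frame of rack between -0.012 and 0.012 m or y of slat4 in the frame of rack between -0.072 and -0.048 m or y of slat4 in the frame of rack between -0.132 and -0.108 m)), for 0.2 s.
5. the cover strip is pressed shut (value of joint cover below 0.06 rad), for 0.2 s.
At the end, for the whole second after the job is handed in: Slats lie across both rails, square within 0.06 rad, drilled ends up to 34 mm off the ledge, longest first from the fixed slat, every gap 36 mm within 4 mm; cover shut (under 0.06 rad); spacer bar in the tray; all at rest (x of rack_hinge in the frame of slat1 above 0.05 m and x of slat1 in the frame of rack between -0.044 and -0.006 m and z of slat1 in the frame of rack between 0.062 and 0.074 m and angle between the x axis of each of slat1, slat2, slat3, slat4 and the x axis of rack, either way round below 0.06 rad and linear speed of each of slat1, slat2, slat3, slat4, spacer below 0.02 m/s and y of slat1 in the frame of rack between 0.056 and 0.064 m and x of rack_hinge in the frame of slat2 above 0.05 m and x of slat2 in the frame of rack between -0.034 and 0.004 m and z of slat2 in the frame of rack between 0.062 and 0.074 m and (y of slat2 in the frame of rack between 0.056 and 0.064 m or y of slat2 in the frame of slat1 between -0.064 and -0.056 m) and x of rack_hinge in the frame of slat3 above 0.05 m and x of slat3 in the frame of rack between -0.024 and 0.014 m and z of slat3 in the frame of rack between 0.062 and 0.074 m and (y of slat3 in the frame of rack between 0.056 and 0.064 m or y of slat3 in the frame of slat1 between -0.064 and -0.056 m or y of slat3 in the frame of slat2 between -0.064 and -0.056 m) and x of rack_hinge in the frame of slat4 above 0.05 m and x of slat4 in the frame of rack between -0.014 and 0.024 m and z of slat4 in the frame of rack between 0.062 and 0.074 m and (y of slat4 in the frame of rack between 0.056 and 0.064 m or y of slat4 in the frame of slat1 between -0.064 and -0.056 m or y of slat4 in the frame of slat2 between -0.064 and -0.056 m or y of slat4 in the frame of slat3 between -0.064 and -0.056 m) and value of joint cover below 0.06 rad and x of spacer in the frame of tray between -0.04 and 0.04 m and y of spacer in the frame of tray between -0.04 and 0.04 m and z of spacer in the frame of tray below 0.032 m); the robot touches nothing.
It fails at once if a clay cup is shifted by more than 3 cm or knocked over (distance of any of cup1, cup2 from where it was at the start of the episode above 0.03 m or angle between any of cup1, cup2's own z axis and vertical above 0.5 rad).
It fails at once if the canister, jar, bowl or ladle is shifted by more than 3 cm or knocked over (distance of any of canister, jar, bowl, ladle from where it was at the start of the episode above 0.03 m or angle between any of canister, jar, bowl, ladle's own z axis and vertical above 0.5 rad).
Of slat1, slat2, slat3, slat4 only 3 to 4 are there at a start; the rules pass over those that are not, and their reading is None.
At some moment in a run one of spacer may be knocked a few centimetres aside while the robot is not near it.
Once in a run the grip may slacken for a moment while it holds something.
It also fails if it takes over 210 s, if anything falls off the work surface, if the arm or the gripper's body presses on something with over 40 N, if the wrist force passes 120 N, or if a joint passes its speed limit or range.

### The arm

A 6-joint arm with a two-finger parallel gripper is mounted at the origin on the work surface. World frame = base frame: x ahead of the robot, y to its left, z up, the work surface at z = 0. Lengths are in mm, angles in rad, forces in N, time in s.
With the tool pointing down it reaches from about 350 to 875 mm from the base axis. Payload 4.2 kg.
Tool frame: the origin (TCP) lies between the finger pads; the fingertips stand 11 mm ahead of it and the grasp point (between the pads) lies 8 mm behind it; z points along the fingers, y is the direction in which the jaws open and shut (so a half turn about z gives the same grasp; the last joint's range is limited). The gripper opens to 85 mm and grips with 20 to 120 N. Pads are 22 mm wide; open, the fingers measure 114 mm over their backs; the gripper's body (76 mm by 85 mm) begins 54 mm behind the grasp point. The pads swing forward as they close: fully open they stand 13 mm farther back than shut.
Start: joints at [1.576, 0.385, 0.008, 0, -1.194, -0.259], TCP at [156.896, 604.965, 219.812] pointing down, gripper open.
Joint ranges: [-3.14, 3.14], [-1.21, 2.06], [-1.07, 1.41], [-3.16, 2.05], [-2.99, -0.16], [-3.1, 3.1]. Speed limits (rad/s): [2.79, 2.79, 3.14, 3.14, 3.14, 3.14].

### API

Orientations are given as a unit quaternion [x, y, z, w].
In Python, from bench import * gives the robot as it stands. The module is installed in compiled form; this text tells all that it offers.
- The arm moves only by the tool drive_tool, never from a script. Its argument "increments" is a list of rows, each a list of 3 entries, a list of its own where there are three numbers: the gripper command: -1 is shut, 1 is fully open, values between are in proportion, then the shift along the tool's x, y, z scaled (see below), then the turn about the tool's z scaled (see below). In form: [[hand, [tx, ty, tz], turn], ...]. A call has 1 to 20 rows; each row shifts and turns the commanded pose from where the row before left it, along the tool's axes as they then stand; what a row does not reach is not made up. The controller multiplies each number of a shift by 0.3 m and each number of a turn by 2 rad. A row lasts 1/8 s, in which the tool goes at most 62.5 mm and 10.7 degrees, less where a joint would pass 70% of its speed; a pose out of reach is approached as far as the arm can. A call with a number of a shift or a turn outside -1 to 1 is refused whole. A call with a gripper value outside its range is refused whole. The fingers move at their own pace and stop on an object; the grip force is fixed at half the most. Time passes only in rows, so rows that do not move let the fingers close. It gives the time, the measured TCP pose, the force and the opening at its end, in the units of the state.
- read_state(): the state, without advancing time (a new reading comes with each control period).
- get_image(name): name is "side" or "top" or "wrist"; returns the picture (420x560x3 uint8, red, green, blue); there is no depth.
- calibration(name): a dict with "fovy" (degrees; the focal length in pixels is half the picture's height over the tangent of half this angle, whatever the lens; pixels are square), "cx", "cy" (the principal point, pixels), "R" (3x3) and "t" (3): a world point X has camera coordinates R X + t. Camera axes: x right, y down, z forward; pixel columns grow to the right and rows downward; lengths in mm; the calibration is good to about 2 mm. A picture is of the moment at which its call begins: read the wrist's pose just before it. calibration takes no time and is no camera call; for the wrist camera it gives the pose at the moment of the call.
- job_done(): hands the job in, once; it reports no verdict.
The state is a dict: "clock": time; "joints": joint angles; "joint_vel": joint speeds; "joint_efforts": joint torques, N m; "position": TCP position; "ee_rot": TCP orientation; "contact_force": force on the tool from outside, world axes, zero at the start; "wrist_torque": the same for the moment, N m; "gripper_width": finger opening in mm.
Only numpy, scipy, OpenCV 4.12 (cv2) and the standard library are available. Lean on these libraries where they do the work, as an engineer would, in place of code of your own. Each camera call takes 0.05 s, during which the arm holds its last target.

## Working session

There is one attempt and no reset: what is moved stays moved. The work goes in short steps, Python scripts to look and compute and a tool call to move; the robot and the scene stay as the last step left them, time stands still between calls to the robot, and variables do not carry over. Pictures are saved under pics/ and viewed, and the job is handed in when it is done.

Besides the shell and the picture viewer there is one more tool, called after ">>>" as name(argument=value, ...) on one line, values as JSON. drive_tool: Moves the arm, as the interface text tells. Shifts and turns lie within -1 to 1; 1 stands for 0.3 m of shift or 2 rad of turn. Its arguments: {"type":"object","properties":{"increments":{"type":"array"}},"required":["increments"]}

```bash
mkdir -p pics; python3 - <<'E'
from bench import *
import cv2,numpy as np
s=read_state();print(s)
for n in ["side","top","wrist"]:
    c=calibration(n);print(n,c)
    cv2.imwrite(f"pics/a_{n}.png",cv2.cvtColor(get_image(n),cv2.COLOR_RGB2BGR))
E
```

```text
{'clock': 0.0, 'joints': array([ 1.57559769e+00,  3.85572658e-01,  6.60170320e-03, -4.89137071e-04,
       -1.19398453e+00, -2.58615544e-01]), 'joint_vel': array([-0.00037747,  0.00038193, -0.00125428,  0.0006663 ,  0.0012273 ,
        0.00041045]), 'joint_efforts': array([ 7.51631560e-04, -3.92286408e+01,  1.88400131e+01,  4.18606639e+00,
       -4.56734007e-03, -6.77950922e-06]), 'position': array([156.75928103, 604.38777691, 218.70390896]), 'ee_rot': array([ 9.91946069e-01, -1.26656148e-01, -8.35654145e-05,  1.10007983e-03]), 'contact_force': array([0.16722777, 0.00286673, 0.83736411]), 'wrist_torque': array([0.00258181, 0.00422693, 0.04936072]), 'gripper_width': 85.5455462419111}
side {'fovy': 51.45716943803134, 'cx': 271.7674363367728, 'cy': 205.0151907061554, 'R': array([[ 0.83909597, -0.54398058,  0.00175592],
       [-0.33155073, -0.51397436, -0.79114125],
       [ 0.43126797,  0.66326126, -0.61163097]]), 't': array([-478.99930477,  182.09082567, 1383.87483783])}
top {'fovy': 56.108950246617546, 'cx': 285.42141313030913, 'cy': 213.46170432004743, 'R': array([[-1.31373183e-02, -9.99913310e-01, -8.84553857e-04],
       [-9.85161095e-01,  1.30948855e-02, -1.71131941e-01],
       [ 1.71128689e-01, -1.37678674e-03, -9.85247723e-01]]), 't': array([ -81.04649114,  508.68928617, 1113.74258383])}
wrist {'fovy': 69.79204807992245, 'cx': 278.14412082975093, 'cy': 209.51492678750782, 'R': array([[-0.25120229, -0.96793303,  0.00175016],
       [-0.92062183,  0.23948149,  0.30838946],
       [-0.29891947,  0.0758569 , -0.95125858]]), 't': array([624.65989299, -40.23235579, 380.73523008])}
```

View pics/a_top.png

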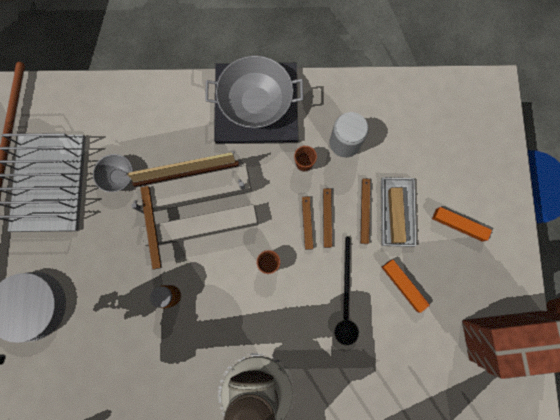

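View pics/a_side.png

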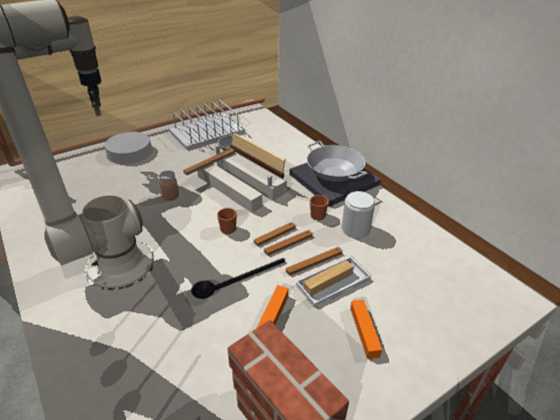

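View pics/a_wrist.png

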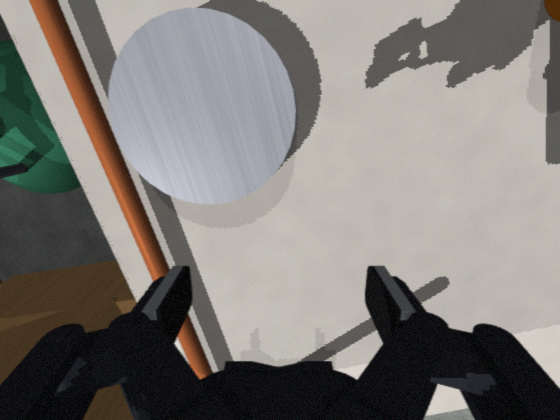

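The top view shows three slats at about (307,222), (328,217) and (366,210). The pale spacer is in its tray at (398,215), and the orange bars are decoys. The rack spans x 135-260, with its fixed slat at (150,228). I'll measure these next.

```bash
cat > h.py <<'E'
from bench import *
import cv2,numpy as np
def save(im,n): cv2.imwrite(f"pics/{n}.png",cv2.cvtColor(im,cv2.COLOR_RGB2BGR))
def ray(c,u,v,z):
    f=210/np.tan(np.radians(c['fovy']/2))
    d=np.array([(u-c['cx'])/f,(v-c['cy'])/f,1.0])
    R=c['R'];o=-R.T@c['t'];w=R.T@d
    return o+w*(z-o[2])/w[2]
def proj(c,X):
    f=210/np.tan(np.radians(c['fovy']/2))
    p=c['R']@np.array(X,float)+c['t'];return np.array([c['cx']+f*p[0]/p[2],c['cy']+f*p[1]/p[2]])
E
python3 - <<'E'
from h import *
im=cv2.cvtColor(cv2.imread('pics/a_top.png'),cv2.COLOR_BGR2RGB);c=calibration('top')
hsv=cv2.cvtColor(im,cv2.COLOR_RGB2HSV)
for (u,v) in [(307,222),(328,217),(366,210),(398,215),(150,228),(190,166),(305,155),(400,285),(210,222),(200,193)]: print((u,v),im[v,u],hsv[v,u])
big=cv2.resize(im[130:290,100:440],None,fx=2.35,fy=2.35,interpolation=cv2.INTER_CUBIC);save(big,'b_top')
E
```

```text
(307, 222) [122  84  48] [ 15 155 122]
(328, 217) [117  78  47] [ 13 153 117]
(366, 210) [116  76  40] [ 14 167 116]
(398, 215) [153 123  84] [ 17 115 153]
(150, 228) [102  67  38] [ 14 160 102]
(190, 166) [102  86  62] [ 18 100 102]
(305, 155) [32 12  2] [ 10 239  32]
(400, 285) [177  89  31] [ 12 210 177]
(210, 222) [158 153 141] [ 21  27 158]
(200, 193) [158 152 143] [ 18  24 158]
```

View pics/b_top.png

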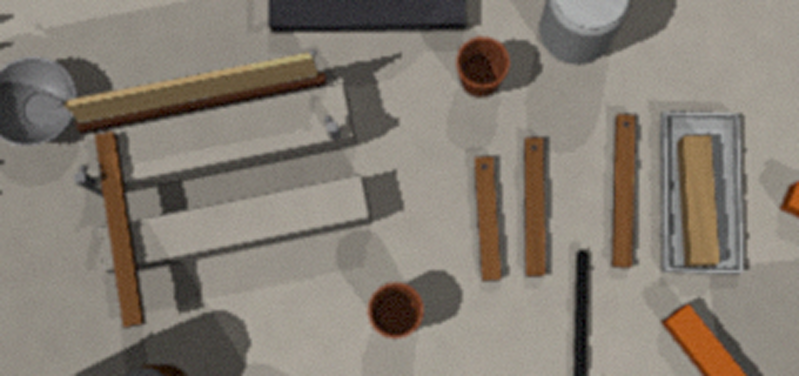

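```bash
python3 - <<'E'
from h import *
im=cv2.cvtColor(cv2.imread('pics/a_top.png'),cv2.COLOR_BGR2RGB);c=calibration('top')
hsv=cv2.cvtColor(im,cv2.COLOR_RGB2HSV)
m=((hsv[...,0]<22)&(hsv[...,1]>85)&(hsv[...,2]>55)&(hsv[...,1]<190)).astype(np.uint8)
n,l,st,ce=cv2.connectedComponentsWithStats(m)
for i in range(1,n):
    x,y,w,h,a=st[i]
    if a<150 or not(100<x<440 and 130<y<290):continue
    pts=np.argwhere(l==i)[:,::-1]
    z=16 
    cu,cv_=ce[i]
    if 385<cu<410:z=40
    if cu<160 and cv_>180:z=76
    W=np.array([ray(c,u,v,z)[:2] for u,v in pts]).astype(np.float32)
    r=cv2.minAreaRect(W);b=cv2.boxPoints(r)
    # PCA
    mu=W.mean(0);_,s,vt=np.linalg.svd(W-mu,full_matrices=False)
    print('c',ce[i].round(1),a,'z',z,'rect',np.round(r[0],1),np.round(r[1],1),'ang',round(np.degrees(np.arctan2(vt[0,1],vt[0,0])),1),mu.round(1))
def P(u,v,z): return ray(c,100+u/2.35,130+v/2.35,z).round(1)
# rails corners (big image): near rail top right end corners
for nm,u,v,z in [('near rail farR',362,178,60),('near nearR',368,218,60),('near nearL@slat',140,264,60),('far rail nearR',352,138,60),('far nearL',128,186,60),('far rail farR',343,82,60),
  ('coverfree L',68,104,130),('coverfree R',315,56,130),('slat farL',96,136,76),('slat nearL',124,325,76),('slat nearR',143,321,76),
  ('trayTL',664,114,20),('TR',742,114,20),('BL',664,270,20),('BR',742,270,20),('cupA',482,58,70),('cupB',396,302,70),('canister',585,0,130),('ladle tip',583,252,5),('latch',330,125,80)]:
    print(nm,P(u,v,z))
E
```

```text
c [306.3 156.7] 267 z 16 rect [ 685.4 -150.6] [68.1 77. ] ang 163.7 [ 689.3 -154.6]
c [180.8 168.7] 1231 z 16 rect [658.4 224.7] [ 42.  337.4] ang -80.2 [656.3 231.2]
c [365.1 211.1] 541 z 16 rect [ 518.3 -327.8] [ 26. 197.] ang 176.1 [ 516.7 -327.7]
c [150.2 227. ] 706 z 76 rect [470.2 297.4] [238.7  26.2] ang -169.2 [468.7 296.8]
c [327.2 217.6] 468 z 16 rect [ 498.1 -212.7] [ 24.3 176.8] ang 179.3 [ 498.6 -213. ]
c [396.7 215.2] 766 z 40 rect [ 500.2 -415.6] [161.7  41.7] ang 179.9 [ 499.  -415.5]
c [307.1 222.8] 414 z 16 rect [ 484.9 -152.3] [155.9  24.1] ang -177.4 [ 483.5 -152.4]
c [269.6 260.5] 165 z 16 rect [369.6 -34.5] [64.9 67.4] ang 136.3 [372.2 -39.3]
near rail farR [528.7   3.1  60. ]
near nearR [478.6  -4.2  60. ]
near nearL@slat [425.7 273.3  60. ]
far rail nearR [579.7  15.6  60. ]
far nearL [522.5 292.1  60. ]
far rail farR [652.2  27.1  60. ]
coverfree L [608.3 343.5 130. ]
coverfree R [663.3  53.4 130. ]
slat farL [582.5 328.8  76. ]
slat nearL [351.7 284.2  76. ]
slat nearR [356.1 261.8  76. ]
trayTL [ 615.8 -385.    20. ]
TR [ 614.4 -486.    20. ]
BL [ 413.6 -373.8   20. ]
BR [ 412.3 -471.9   20. ]
cupA [ 678. -148.   70.]
cupB [375.  -38.4  70. ]
canister [ 729.  -269.8  130. ]
ladle tip [ 439.3 -275.2    5. ]
latch [591.6  40.8  80. ]
```

```bash
cat >> h.py <<'E'
def yaw(s):
    from scipy.spatial.transform import Rotation as Ro
    M=Ro.from_quat(s['ee_rot']).as_matrix();return np.arctan2(M[1,0],M[0,0]),M
def plan(X,ang=None,per=0.15):
    s=read_state();a,M=yaw(s);d=np.array(X,float)-s['position']
    if ang is not None:
        t=-((ang-a+np.pi)%(2*np.pi)-np.pi)/2
        print('turn total',round(t,4),'rows',int(np.ceil(abs(t)/0.08)))
        print(' shift if TURNED first:',(np.array([[np.cos(ang),np.sin(ang),0],[np.sin(ang),-np.cos(ang),0],[0,0,-1]])@d/300).round(4))
    sh=M.T@d/300
    print(' shift now:',sh.round(4),'n',np.ceil(abs(sh).max()/per), 'yaw',a.round(4),'pos',s['position'].round(1),'w',s['gripper_width'].round(1),'F',s['contact_force'].round(1),'clk',s['clock'])
E
python3 - <<'E'
from h import *
c=calibration('wrist');print(-c['R'].T@c['t'], read_state()['position'])
plan([470,205,330],0.188)
E
```

```text
[233.69954132 585.42591423 373.63781499] [156.82535959 604.55397151 218.98323972]
turn total -0.221 rows 3
 shift if TURNED first: [ 0.7766  1.5035 -0.3701]Traceback (most recent call last):
  File "<stdin>", line 3, in <module>
  File "h.py", line 22, in plan
    print(' shift now:',sh.round(4),'n',np.ceil(abs(sh).max()/per), 'yaw',a.round(4),'pos',s['position'].round(1),'w',s['gripper_width'].round(1),'F',s['contact_force'].round(1),'clk',s['clock'])
                                                                                                                      ^^^^^^^^^^^^^^^^^^^^^^^^
AttributeError: 'float' object has no attribute 'round'
```

>>> drive_tool(increments=[[1,[0,0,-0.05],-0.074],[1,[0,0,-0.05],-0.074],[1,[0,0,-0.05],-0.073],[1,[0.079,0.143,-0.005],0],[1,[0.079,0.143,-0.005],0],[1,[0.079,0.143,-0.005],0],[1,[0.079,0.143,-0.005],0],[1,[0.079,0.143,-0.005],0],[1,[0.079,0.143,-0.005],0],[1,[0.079,0.143,-0.005],0],[1,[0.079,0.143,-0.005],0],[1,[0.079,0.143,-0.005],0],[1,[0.079,0.143,-0.005],0],[1,[0.079,0.143,-0.005],0],[1,[0,0,0],0],[1,[0,0,0],0]])

```text
clock: 2.15
position: [501.0, 190.1, 280.9]
ee_rot: [0.996, 0.094, -0.0, 0.0]
contact_force: [0.1, 0.5, -0.1]
gripper_width: 85.6
```

```bash
sed -i "s/s\['gripper_width'\].round(1)/round(s['gripper_width'],1)/" h.py; python3 - <<'E'
from h import *
plan([500,190,280],0.188)
c=calibration('wrist');im=get_image('wrist');save(im,'c_wrist');import pickle;pickle.dump(c,open('c_w.pkl','wb'))
E
```

```text
turn total -0.0002 rows 1
 shift if TURNED first: [-0.0034 -0.0004  0.0031]
 shift now: [-0.0034 -0.0004  0.0031] n 1.0 yaw 0.1876 pos [501.  190.1 280.9] w 85.6 F [ 0.1  0.5 -0.1] clk 2.15
```

View pics/c_wrist.png

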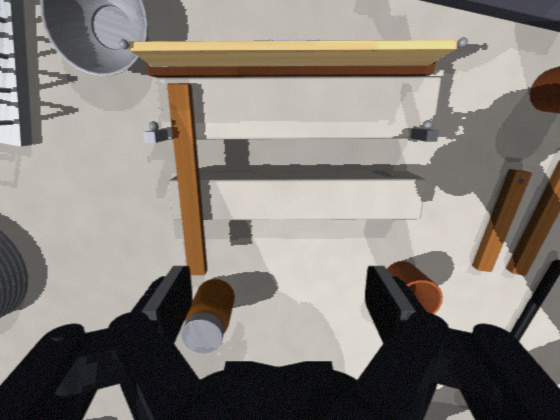

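```bash
python3 - <<'E'
from h import *
import pickle
c=pickle.load(open('c_w.pkl','rb'));im=cv2.cvtColor(cv2.imread('pics/c_wrist.png'),cv2.COLOR_BGR2RGB)
g=cv2.cvtColor(im,cv2.COLOR_RGB2GRAY).astype(float)
hsv=cv2.cvtColor(im,cv2.COLOR_RGB2HSV)
m=((hsv[...,0]<22)&(hsv[...,1]>110)&(hsv[...,2]>60)).astype(np.uint8);m[:84]=0;m[270:]=0;m[:,:160]=0;m[:,210:]=0
pts=np.argwhere(m)[:,::-1]
# left/right edge fits of slat
L=[];Rr=[]
for v in range(95,262):
    xs=np.where(m[v])[0]
    if len(xs)<10:continue
    L.append(ray(c,xs.min()-.5,v,76)[:2]);Rr.append(ray(c,xs.max()+.5,v,76)[:2])
for nm,E in (('L',L),('R',Rr)):
    E=np.array(E);k=np.polyfit(E[:,0],E[:,1],1);print('slat edge',nm,np.arctan(k[0]),np.polyval(k,470))
# rail edges: strongest vertical gradient near rows
def edge(cols,r0,r1,z,sg):
    out=[]
    for u in cols:
        d=np.diff(g[r0:r1,u])*sg;i=d.argmax();out.append(ray(c,u,r0+i+.5,z)[:2])
    o=np.array(out);k=np.polyfit(o[:,1],o[:,0],1);
    r=o[:,0]-np.polyval(k,o[:,1]);ok=abs(r)<3;k=np.polyfit(o[ok,1],o[ok,0],1)
    print('edge',r0,'ang',np.arctan(-k[0]).round(4),'x at y=150',np.polyval(k,150).round(1),ok.sum(),len(ok));return k
th=0.188
for a in [(range(215,400,3),130,146,60,-1),(range(260,400,3),172,188,60,1),(range(215,400,3),210,226,60,-1)]:
    k=edge(*a);ex=np.array([np.cos(th),np.sin(th)]);print('  rackx+o',ex@[np.polyval(k,150),150])
for nm,u,v,z in [('near tr',423,180,60),('near br',420,218,60),('far br',437,138,60),('far tr',443,76,80),('slat bot L',189,276,76),('slat bot R',206,275,76),('catchL',152,127,85),('catchR',428,127,85)]:
    p=ray(c,u,v,z)[:2];print(nm,p.round(1),'ex',(ex@p).round(1),'ey',(np.array([-ex[1],ex[0]])@p).round(1))
save(cv2.resize(im[30:290,130:470],None,fx=2.3,fy=2.3,interpolation=cv2.INTER_CUBIC),'c_big')
E
```

```text
slat edge L 0.19230271306376365 309.38333623636527
slat edge R 0.1886926906031212 285.2946593711059
edge 130 ang 0.1967 x at y=150 559.1 61 62
  rackx+o 577.23908725223
edge 172 ang 0.1971 x at y=150 506.4 47 47
  rackx+o 525.4977275461302
edge 210 ang 0.1919 x at y=150 452.6 60 62
  rackx+o 472.6313972829498
near tr [532.3   9.2] ex 524.6 ey -90.5
near br [482.6  -4. ] ex 473.4 ey -94.1
far br [585.2   9.8] ex 576.7 ey -99.8
far tr [648.6  36.6] ex 644.0 ey -85.3
slat bot L [348.9 284.5] ex 395.9 ey 214.3
slat bot R [354.7 262. ] ex 397.4 ey 191.1
catchL [536.5 341.7] ex 590.9 ey 235.4
catchR [594.4  36.9] ex 590.8 ey -74.8
```

View pics/c_big.png

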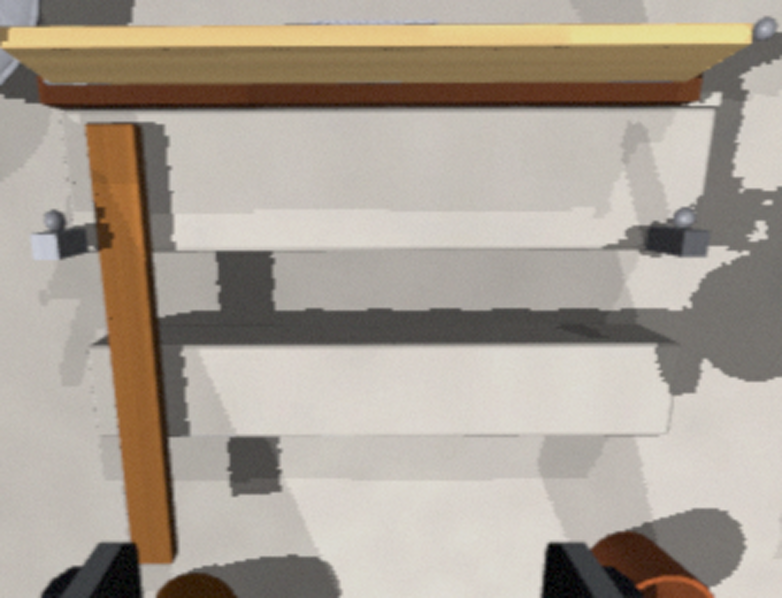

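```bash
python3 - <<'E'
from h import *
plan([517.5,-328,150],-0.068)
E
```

```text
turn total 0.1284 rows 2
 shift if TURNED first: [0.173  1.7207 0.437 ]
 shift now: [-0.2694  1.7083  0.437 ] n 12.0 yaw 0.1888 pos [500.8 190.6 281.1] w 85.3 F [-0.5  0.7 -0.4] clk 2.2
```

>>> drive_tool(increments=[[1,[0,0,0],0.064],[1,[0,0,0],0.064],[1,[0.014,0.143,0],0],[1,[0.014,0.143,0],0],[1,[0.014,0.143,0],0],[1,[0.014,0.143,0],0],[1,[0.014,0.143,0],0],[1,[0.014,0.143,0],0],[1,[0.014,0.143,0],0],[1,[0.014,0.143,0],0],[1,[0.014,0.143,0.109],0],[1,[0.014,0.143,0.109],0],[1,[0.016,0.144,0.109],0],[1,[0.016,0.146,0.11],0],[1,[0,0,0],0],[1,[0,0,0],0]])

```text
clock: 4.2
position: [518.5, -327.2, 150.6]
ee_rot: [0.999, -0.033, 0.0, 0.0]
contact_force: [-1.2, -0.1, 0.6]
gripper_width: 85.5
```

```bash
cat >> h.py <<'E'
import pickle
def shot(n,cam='wrist'):
    c=calibration(cam);im=get_image(cam);save(im,n);pickle.dump(c,open(f'{n}.pkl','wb'));return c,im
E
python3 - <<'E'
from h import *
c,im=shot('d_wrist')
plan([517.5,-328,14],-0.068)
hsv=cv2.cvtColor(im,cv2.COLOR_RGB2HSV)
m=((hsv[...,0]<22)&(hsv[...,1]>110)&(hsv[...,2]>60)).astype(np.uint8)
n,l,st,ce=cv2.connectedComponentsWithStats(m)
for i in range(1,n):
    if st[i][4]<500: continue
    W=np.array([ray(c,u,v,16)[:2] for v,u in np.argwhere(l==i)]).astype(np.float32)
    r=cv2.minAreaRect(W);print(st[i],np.round(r[0],1),np.round(r[1],1),round(r[2],2))
E
```

```text
turn total 0.0012 rows 1
 shift if TURNED first: [-0.0042  0.0035  0.4579]
 shift now: [-0.005   0.0032  0.4579] n 4.0 yaw -0.0657 pos [ 518.8 -327.   151.4] w 85.6 F [1.3 0.1 0.1] clk 4.25
[   0    0   98   69 3519] [ 672.9 -137.8] [88.3 51.1] 86.21
[ 269   87   26  196 4543] [ 519.7 -329.5] [ 23.2 198.4] 86.08
[ 353  120   50  170 6268] [ 495.1 -423.5] [178.4  45.1] 0.17
[ 142  129   53  163 3698] [ 503.  -216.3] [ 27.1 174. ] 89.02
[  80  158   67  145 4056] [ 486.4 -156.8] [159.9  30.4] 2.42
[ 475  173   85   68 3273] [ 491.4 -576.9] [105.8  38.8] 63.72
[ 324  309   57   68 2136] [ 331.9 -402.3] [90.4 47.5] 36.78
[   0  310   68   74 1989] [359.4  -8.9] [ 41.1 138.5] 37.25
```

View pics/d_wrist.png

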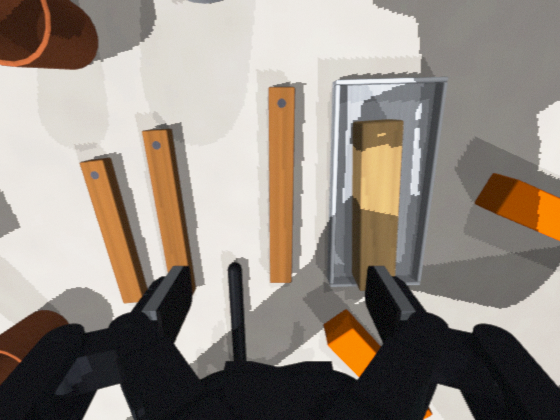

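>>> drive_tool(increments=[[0.17,[0,0.006,0],0],[0.17,[0,0,0.12],0],[0.17,[0,0,0.12],0],[0.17,[0,0,0.12],0],[0.17,[0,0,0.098],0],[0.17,[0,0,0],0],[-1,[0,0,0],0],[-1,[0,0,0],0],[-1,[0,0,0],0],[-1,[0,0,0],0],[-1,[0,0,0],0],[-1,[0,0,0],0]])

```text
clock: 5.75
position: [517.7, -330.0, 12.8]
ee_rot: [0.999, -0.034, 0.0, -0.0]
contact_force: [1.0, 0.7, -0.1]
gripper_width: 0.1
```

```bash
python3 - <<'E'
from h import *
shot('e_wrist');shot('e_side','side')
E
```

```text
(no output)
```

View pics/e_wrist.png

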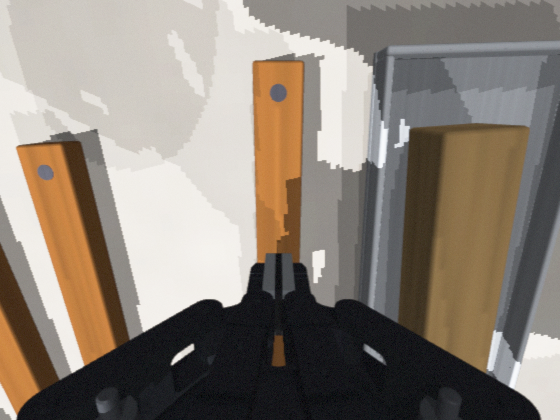

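View pics/e_side.png

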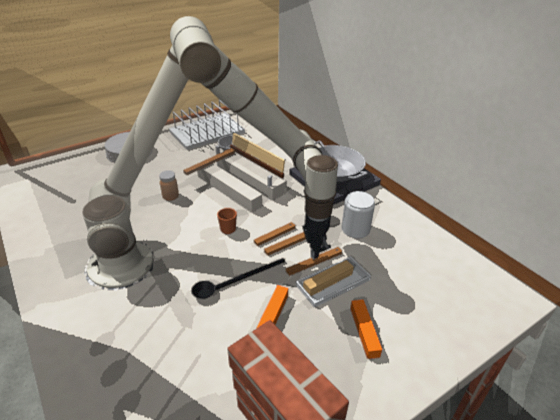

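```bash
python3 - <<'E'
from h import *
c=pickle.load(open('e_wrist.pkl','rb'));s=read_state();a,M=yaw(s)
for dz in (-20,-8,0,11,20): print(dz,[proj(c,s['position']+M@np.array([x,0,dz])).round(0) for x in (-11,0,11)])
cs=pickle.load(open('e_side.pkl','rb'))
for dz in (-8,0,11): print(dz,proj(cs,s['position']+M@np.array([0,0,dz])).round(1))
im=cv2.imread('pics/e_side.png')[210:300,270:380];cv2.imwrite('pics/e_sb.png',cv2.resize(im,None,fx=6,fy=6,interpolation=cv2.INTER_CUBIC))
print(s)
E
```

```text
-20 [array([279., 295.]), array([279., 276.]), array([279., 257.])]
-8 [array([279., 283.]), array([279., 265.]), array([279., 247.])]
0 [array([279., 275.]), array([279., 258.]), array([279., 240.])]
11 [array([279., 266.]), array([279., 250.]), array([279., 233.])]
20 [array([279., 259.]), array([279., 244.]), array([279., 227.])]
-8 [314.5 256.9]
0 [314.3 258.7]
11 [314.1 261.1]
{'clock': 5.85, 'joints': array([-3.04100402e-01,  5.78034376e-01, -2.53833309e-01,  4.15395112e-05,
       -7.39044055e-01,  1.80706063e+00]), 'joint_vel': array([-0.00091943,  0.00141041, -0.00142108,  0.00010675,  0.00083403,
        0.00091123]), 'joint_efforts': array([-2.37957734e-03, -4.33201039e+01,  1.36659774e+01,  3.03617813e+00,
       -9.79883444e-04, -3.25590605e-06]), 'position': array([ 517.65202365, -329.95101032,   12.73925691]), 'ee_rot': array([ 9.99425357e-01, -3.38962045e-02, -5.93468980e-05, -1.92054539e-06]), 'contact_force': array([ 0.39933839, -0.03780962,  0.21947804]), 'wrist_torque': array([-0.01543814,  0.00793844, -0.01239699]), 'gripper_width': 0.16904278929376956}
```

View pics/e_sb.png

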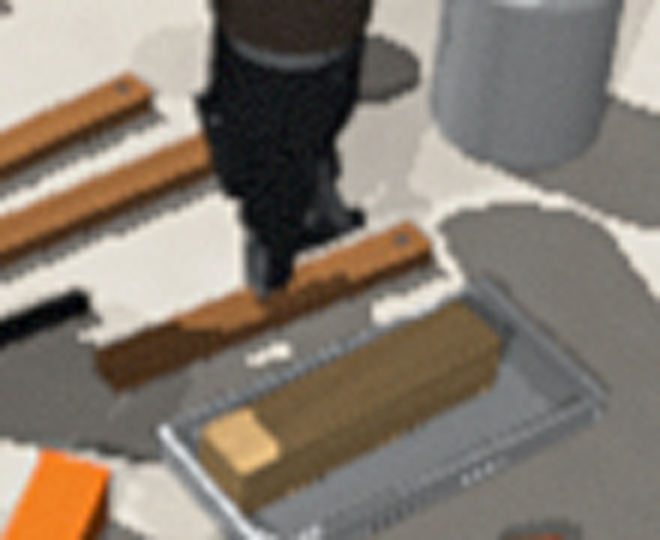

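>>> drive_tool(increments=[[0.17,[0,0,-0.03],0],[0.17,[0,0,0],0],[0.17,[0,0,0],0],[0.17,[0,0,0],0],[0.17,[0,0,0.03],0],[0.17,[0,0,0],0]])

```text
clock: 6.6
position: [516.8, -329.6, 11.5]
ee_rot: [0.999, -0.034, -0.001, -0.0]
contact_force: [0.6, -0.4, 0.0]
gripper_width: 49.8
```

```bash
python3 - <<'E'
from h import *
shot('f_wrist');c,im=shot('f_side','side')
im=cv2.imread('pics/f_side.png')[210:300,270:380];cv2.imwrite('pics/f_sb.png',cv2.resize(im,None,fx=6,fy=6,interpolation=cv2.INTER_CUBIC))
E
```

```text
(no output)
```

View pics/f_wrist.png

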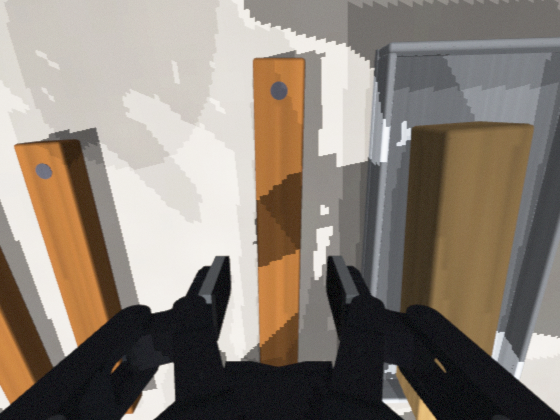

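View pics/f_sb.png

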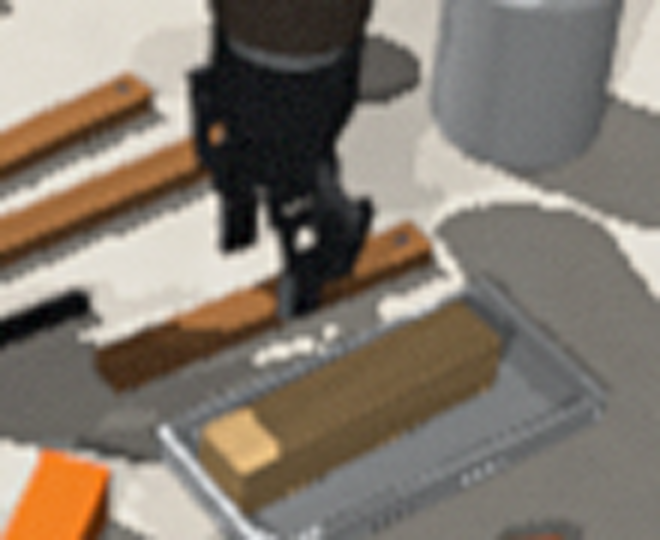

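```bash
python3 - <<'E'
from h import *
cs=pickle.load(open('f_side.pkl','rb'));s=read_state();a,M=yaw(s);print(s['position'])
for y in (-30,30):
  for dz in (-20,-8,0,5,11): print(y,dz,proj(cs,s['position']+M@np.array([0,y,dz])).round(1))
E
```

```text
[ 517.4532022  -329.89047894   12.34492526]
-30 -20 [309.5 248.4]
-30 -8 [309.2 251.2]
-30 0 [309.1 253. ]
-30 5 [309.  254.1]
-30 11 [308.9 255.4]
30 -20 [320.  260.2]
30 -8 [319.8 262.9]
30 0 [319.6 264.7]
30 5 [319.5 265.9]
30 11 [319.3 267.2]
```

>>> drive_tool(increments=[[0.17,[0,0,0.02],0],[0.17,[0,0,0.015],0],[0.17,[0,0,0],0]])

```text
clock: 7.08
position: [517.3, -329.8, 1.7]
ee_rot: [0.999, -0.034, -0.001, -0.0]
contact_force: [-0.4, -1.0, 0.3]
gripper_width: 49.9
```

>>> drive_tool(increments=[[-0.6,[0,0,0],0],[-1,[0,0,0],0],[-1,[0,0,0],0],[-1,[0,0,0],0],[-1,[0,0,0],0]])

```text
clock: 7.7
position: [517.9, -330.0, 2.8]
ee_rot: [0.999, -0.034, 0.0, 0.0]
contact_force: [-0.6, 1.0, 4.9]
gripper_width: 20.3
```

>>> drive_tool(increments=[[-1,[0,0,-0.03],0],[-1,[0,0,-0.05],0],[-1,[0,0,-0.05],0],[-1,[0,0,-0.05],0],[-1,[0,0,0],0]])

```text
clock: 8.32
position: [518.8, -330.4, 58.4]
ee_rot: [0.999, -0.034, 0.002, 0.001]
contact_force: [0.1, 0.7, -0.0]
gripper_width: 20.2
```

```bash
python3 - <<'E'
from h import *
shot('g_wrist');c,im=shot('g_side','side')
im=cv2.imread('pics/g_side.png')[190:300,260:380];cv2.imwrite('pics/g_sb.png',cv2.resize(im,None,fx=5,fy=5,interpolation=cv2.INTER_CUBIC))
E
```

```text
(no output)
```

View pics/g_wrist.png

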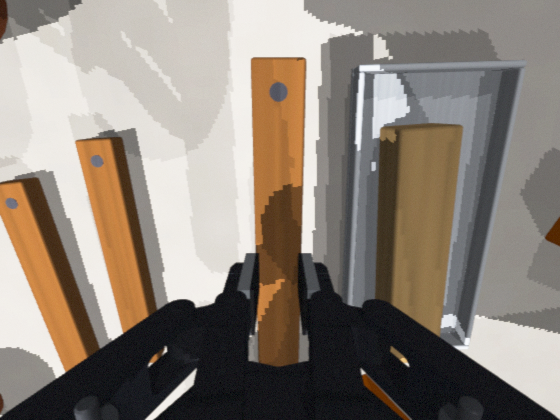

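View pics/g_sb.png

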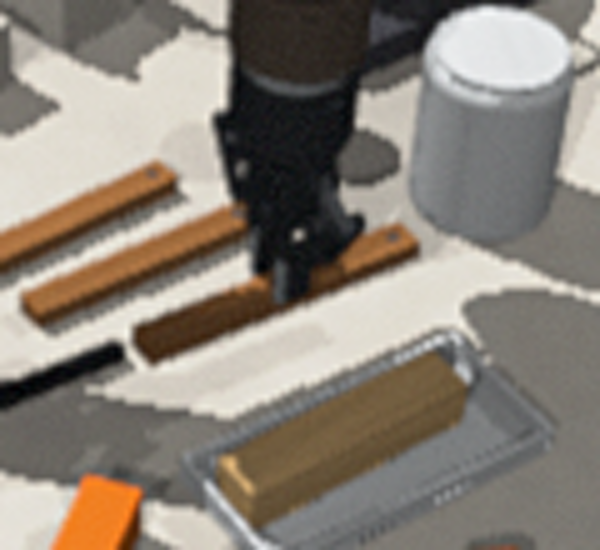

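```bash
python3 - <<'E'
from h import *
plan([501.7,239.3,150],0.191)
E
```

```text
turn total -0.1295 rows 2
 shift if TURNED first: [ 0.3084 -1.8725 -0.3119]
 shift now: [-0.1815 -1.8891 -0.3115] n 13.0 yaw -0.0681 pos [ 517.5 -329.8   56.4] w 20.2 F [-1.   0.6 -1.2] clk 8.425
```

>>> drive_tool(increments=[[-1,[0,0,-0.1],0],[-1,[0,0,-0.1],0],[-1,[0,0,-0.112],0],[-1,[0,0,0],-0.043],[-1,[0,0,0],-0.043],[-1,[0,0,0],-0.0435],[-1,[0.02,-0.12,0],0],[-1,[0.02,-0.12,0],0],[-1,[0.02,-0.12,0],0],[-1,[0.02,-0.12,0],0],[-1,[0.02,-0.12,0],0],[-1,[0.02,-0.12,0],0],[-1,[0.02,-0.12,0],0],[-1,[0.02,-0.12,0],0],[-1,[0.02,-0.12,0],0],[-1,[0.02,-0.12,0],0],[-1,[0.02,-0.12,0],0],[-1,[0.02,-0.12,0],0],[-1,[0.02,-0.12,0],0],[-1,[0.02,-0.12,0],0]])

```text
clock: 10.92
position: [503.7, 181.8, 149.1]
ee_rot: [0.995, 0.095, -0.001, 0.0]
contact_force: [0.3, -0.6, -1.0]
gripper_width: 20.1
```

>>> drive_tool(increments=[[-1,[0.02,-0.12,0],0],[-1,[0.0084,-0.0725,0],0],[-1,[0,0,0],0],[-1,[0,0,0],0]])

```text
clock: 11.42
position: [501.4, 238.4, 149.5]
ee_rot: [0.995, 0.095, -0.001, 0.0]
contact_force: [-0.2, 0.1, -0.4]
gripper_width: 20.3
```

```bash
python3 - <<'E'
from h import *
plan([501.7,239.3,64],0.191)
shot('h_wrist');shot('h_side','side')
E
```

```text
turn total -0.0002 rows 1
 shift if TURNED first: [ 0.0015 -0.0029  0.2851]
 shift now: [ 0.0019 -0.0031  0.285 ] n 2.0 yaw 0.1906 pos [501.4 238.4 149.5] w 20.3 F [-0.2  0.1 -0.4] clk 11.425
```

View pics/h_wrist.png

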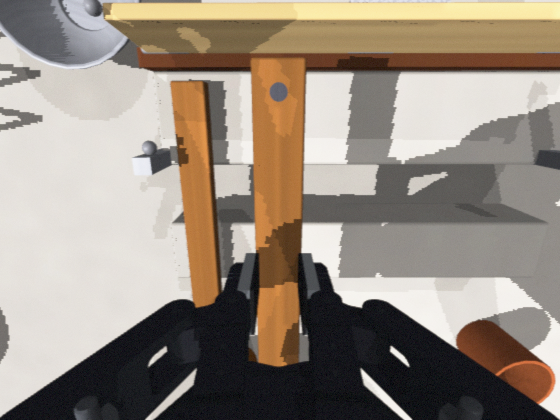

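View pics/h_side.png

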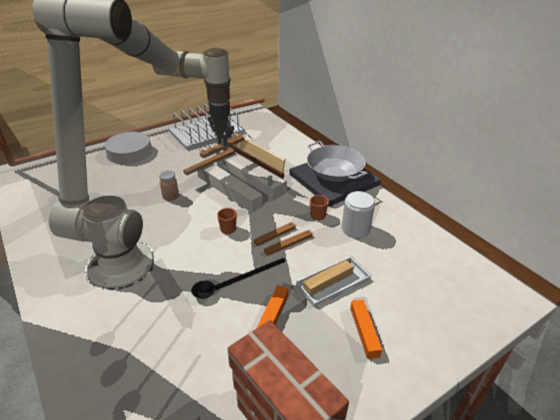

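>>> drive_tool(increments=[[-1,[0,-0.002,0.1],0],[-1,[0,0,0.1],0],[-1,[0,0,0.06],0],[-1,[0,0,0.023],0],[-1,[0,0,0],0],[-1,[0,0,0],0]])

```text
clock: 12.28
position: [502.3, 240.0, 66.0]
ee_rot: [0.995, 0.095, 0.001, -0.001]
contact_force: [0.4, 0.4, -0.4]
gripper_width: 20.5
```

```bash
python3 - <<'E'
from h import *
plan([501.7,239.3,62],0.191)
shot('i_wrist')
E
```

```text
turn total 0.0001 rows 1
 shift if TURNED first: [-0.0024  0.0019  0.0133]
 shift now: [-0.0024  0.0019  0.0133] n 1.0 yaw 0.1911 pos [502.3 240.   66. ] w 20.5 F [ 0.4  0.4 -0.4] clk 12.275
```

View pics/i_wrist.png

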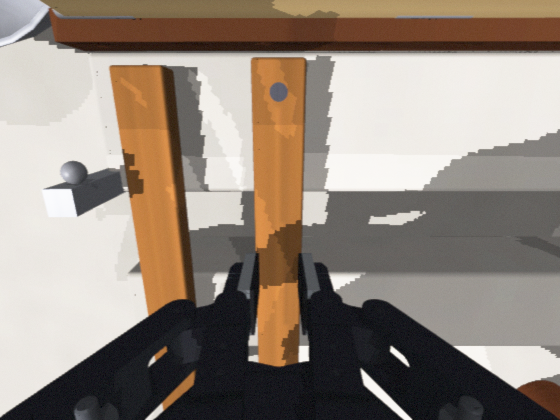

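```bash
cat >> h.py <<'E'
def slatedges(n,rows,u0,z,show=True,hi=22,smin=110):
    """row-wise run of slat colour around column u0 -> centre line and width in world"""
    c=pickle.load(open(n+'.pkl','rb'));im=cv2.imread(f'pics/{n}.png');hsv=cv2.cvtColor(im,cv2.COLOR_BGR2HSV)
    m=(hsv[...,0]<hi)&(hsv[...,1]>smin)&(hsv[...,2]>45)
    L=[];R=[]
    for v in rows:
        u=int(u0(v))
        if not m[v,u]:continue
        a=u
        while m[v,a-1]:a-=1
        b=u
        while m[v,b+1]:b+=1
        L.append(ray(c,a-.5,v,z)[:2]);R.append(ray(c,b+.5,v,z)[:2])
    L=np.array(L);R=np.array(R);O=np.array([520.4,184.8]);th=.191
    E=np.array([[np.cos(th),np.sin(th)],[-np.sin(th),np.cos(th)]])
    out=[]
    for nm,p in (('L',L),('R',R)):
        q=(p-O)@E.T;k=np.polyfit(q[:,0],q[:,1],1);r=q[:,1]-np.polyval(k,q[:,0]);ok=abs(r)<1.5;k=np.polyfit(q[ok,0],q[ok,1],1)
        print(nm,'rack y at x=0',np.polyval(k,0).round(2),'at 60',np.polyval(k,60).round(2),'slope',k[0].round(4),'n',ok.sum(),'x',q[:,0].min().round(0),q[:,0].max().round(0))
E
python3 - <<'E'
from h import *
slatedges('i_wrist',range(75,280),lambda v:150+(v-70)*.13,76)
for z in (78,80):slatedges('i_wrist',range(70,250),lambda v:278,z)
E
```

```text
L rack y at x=0 132.24 at 60 132.25 slope 0.0002 n 205 x -15.0 88.0
R rack y at x=0 104.89 at 60 104.85 slope -0.0006 n 205 x -15.0 88.0
L rack y at x=0 70.27 at 60 69.9 slope -0.0062 n 160 x 4.0 89.0
R rack y at x=0 46.48 at 60 46.34 slope -0.0022 n 160 x 4.0 89.0
L rack y at x=0 70.1 at 60 69.73 slope -0.0062 n 160 x 5.0 89.0
R rack y at x=0 46.64 at 60 46.51 slope -0.0022 n 160 x 5.0 89.0
```

>>> drive_tool(increments=[[-1,[0,0,0.007],0],[-1,[0,0,0.004],0],[-1,[0,0,0.003],0],[-1,[0,0,0],0]])

```text
clock: 12.82
position: [501.9, 240.0, 62.7]
ee_rot: [0.995, 0.096, 0.001, -0.0]
contact_force: [-3.8, -0.7, 9.4]
gripper_width: 19.9
```

>>> drive_tool(increments=[[-0.3,[0,0,0],0],[0.1,[0,0,0],0],[0.15,[0,0,0],0],[0.15,[0,0,0],0],[0.15,[0,0,-0.1],0],[0.15,[0,0,-0.1],0],[0.15,[0,0,-0.1],0],[0.4,[0,0,-0.1],0],[0.4,[0,0,0],0]])

```text
clock: 13.95
position: [503.0, 240.7, 183.5]
ee_rot: [0.995, 0.096, 0.003, -0.002]
contact_force: [-0.6, -0.2, -0.0]
gripper_width: 59.7
```

```bash
python3 - <<'E'
from h import *
plan([500,-415.5,180],0)
shot('j_wrist')
slatedges('j_wrist',range(95,240),lambda v:278,76)
E
```

```text
turn total 0.0957 rows 2
 shift if TURNED first: [-0.0099  2.1873  0.0116]
 shift now: [-0.426   2.1455  0.0039] n 15.0 yaw 0.1915 pos [503.  240.7 183.5] w 59.7 F [-0.6 -0.2 -0. ] clk 13.95
L rack y at x=0 70.04 at 60 69.9 slope -0.0024 n 135 x -41.0 87.0
R rack y at x=0 46.67 at 60 46.73 slope 0.0011 n 135 x -41.0 87.0
```

View pics/j_wrist.png

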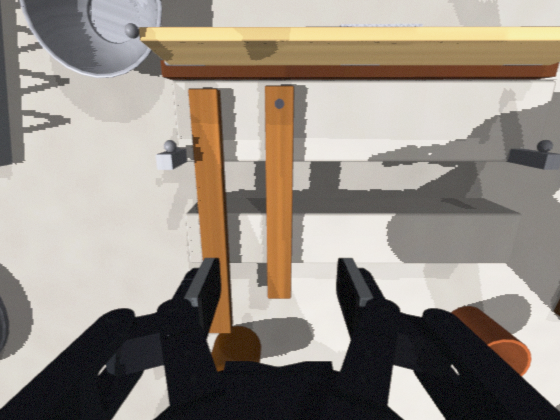

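>>> drive_tool(increments=[[0.4,[0,0,0],0.048],[0.4,[0,0,0],0.0477],[0.4,[0,0.13,0],0],[0.4,[0,0.13,0],0],[0.4,[0,0.13,0],0],[0.4,[0,0.13,0],0],[0.4,[0,0.13,0],0],[0.4,[0,0.13,0],0],[0.4,[0,0.13,0],0],[0.4,[0,0.13,0],0],[0.4,[0,0.13,0],0],[0.4,[0,0.13,0],0],[0.4,[0,0.13,0],0],[0.4,[0,0.13,0],0],[0.4,[0,0.13,0],0],[0.4,[0,0.13,0],0],[0.4,[0,0.13,0],0],[0.4,[0,0.13,0],0],[0.4,[0,0.107,0],0],[0.4,[0,0,0],0]])

```text
clock: 16.5
position: [500.4, -417.8, 178.3]
ee_rot: [1.0, -0.002, -0.002, -0.001]
contact_force: [-0.4, -0.1, -0.9]
gripper_width: 60.0
```

```bash
python3 - <<'E'
from h import *
plan([500,-415.5,60],0)
c,im=shot('k_wrist')
hsv=cv2.cvtColor(im,cv2.COLOR_RGB2HSV)
m=((hsv[...,0]<24)&(hsv[...,1]>90)&(hsv[...,2]>60)).astype(np.uint8)
n,l,st,ce=cv2.connectedComponentsWithStats(m)
for i in range(1,n):
    if st[i][4]<500: continue
    for z in (16,40):
        W=np.array([ray(c,u,v,z)[:2] for v,u in np.argwhere(l==i)]).astype(np.float32)
        r=cv2.minAreaRect(W);print(st[i],z,np.round(r[0],1),np.round(r[1],1),round(r[2],2))
E
```

```text
turn total -0.0017 rows 1
 shift if TURNED first: [-0.0013 -0.0076  0.3942]
 shift now: [-1.000e-04 -6.900e-03  3.942e-01] n 3.0 yaw -0.0034 pos [ 500.4 -417.8  178.3] w 60.0 F [-0.4 -0.1 -0.9] clk 16.5
[  0   0  24  39 830] 16 [ 660.4 -172.4] [20.4 36.4] 73.73
[  0   0  24  39 830] 40 [ 654.3 -191. ] [18.8 33.6] 73.73
[  64  102   56  162 4549] 16 [ 500.  -217.7] [ 31.  178.8] 89.04
[  64  102   56  162 4549] 40 [ 506.1 -232.9] [ 28.7 165.3] 89.04
[ 263  107   37  159 5483] 16 [ 495.8 -420. ] [176.3  37.6] 0.03
[ 263  107   37  159 5483] 40 [ 502.2 -419.8] [162.9  34.8] 0.03
[   5  127   70  140 4225] 16 [ 486.1 -158.3] [158.9  33.9] 2.47
[   5  127   70  140 4225] 40 [ 493.3 -178. ] [146.9  31.4] 2.47
[ 380  164  158   98 5588] 16 [ 469.5 -618.4] [190.  39.] 64.01
[ 380  164  158   98 5588] 40 [ 477.9 -603.2] [175.6  36. ] 64.01
[ 239  286   89   80 3316] 16 [ 308.3 -418.7] [140.6  52.9] 36.48
[ 239  286   89   80 3316] 40 [ 328.9 -418.7] [130.   48.9] 36.48
[404 391  40  29 812] 16 [ 184.3 -619.9] [64.9 47. ] 17.47
[404 391  40  29 812] 40 [ 214.3 -604.6] [60.  43.4] 17.47
```

View pics/k_wrist.png

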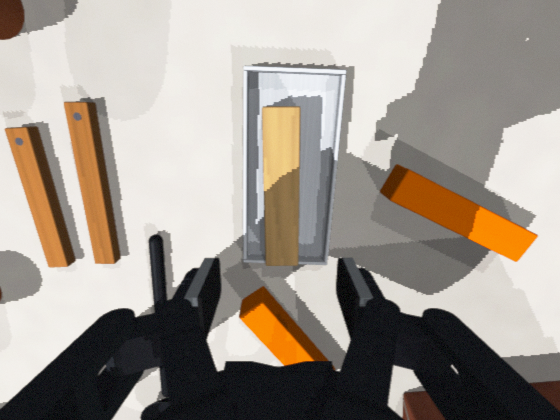

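>>> drive_tool(increments=[[0.4,[0.005,0.006,0.13],-0.0017],[0.4,[0,0,0.13],0],[0.4,[0,0,0.13],0],[0.4,[0,0,0.08],0],[0.4,[0,0,0.034],0],[0.4,[0,0,0],0],[0,[0,0,0],0],[-1,[0,0,0],0],[-1,[0,0,0],0],[-1,[0,0,0],0],[-1,[0,0,0],0]])

```text
clock: 17.92
position: [503.0, -418.2, 29.7]
ee_rot: [1.0, 0.002, 0.0, 0.0]
contact_force: [0.7, -0.1, 0.3]
gripper_width: -0.1
```

```bash
python3 - <<'E'
from h import *
shot('l_wrist');c,im=shot('l_side','side')
im=cv2.imread('pics/l_side.png')[190:310,270:390];cv2.imwrite('pics/l_sb.png',cv2.resize(im,None,fx=5,fy=5,interpolation=cv2.INTER_CUBIC))
s=read_state();a,M=yaw(s);print(s['position'],s['contact_force'],s['gripper_width'])
for dz in (-20,-8,0,5,11): print(dz,proj(c,s['position']+M@np.array([0,0,dz])).round(1))
E
```

```text
[ 502.98540303 -418.1801258    29.61277503] [ 0.04701275 -0.06095583 -0.46427278] -0.08196338292216201
-20 [329.3 269.4]
-8 [328.9 272.2]
0 [328.7 274.1]
5 [328.6 275.2]
11 [328.4 276.6]
```

View pics/l_wrist.png

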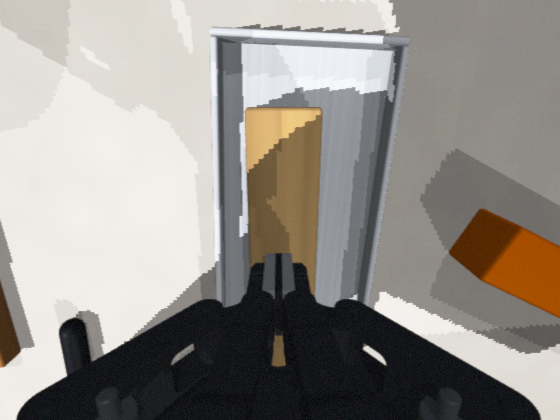

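View pics/l_sb.png

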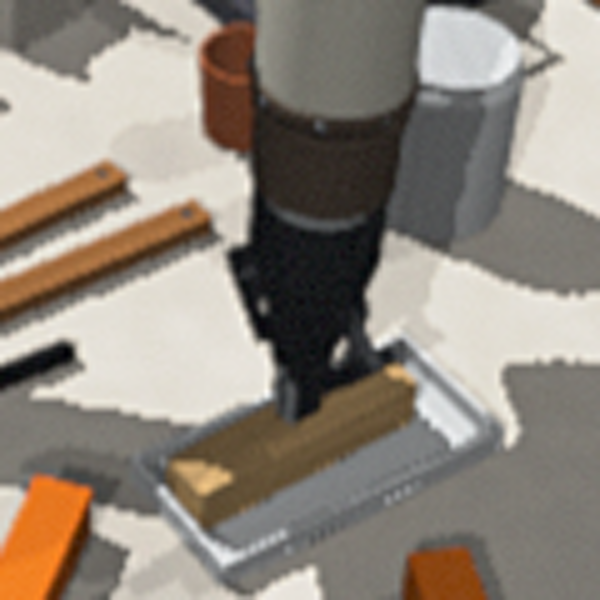

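>>> drive_tool(increments=[[-1,[0,0,0.006],0],[-1,[0,0,0],0]])

```text
clock: 18.27
position: [503.2, -418.3, 28.7]
ee_rot: [1.0, 0.002, 0.0, 0.0]
contact_force: [-1.3, 0.5, 4.3]
gripper_width: 0.2
```

>>> drive_tool(increments=[[-1,[0,0,0.006],0],[-1,[0,0,0],0]])

```text
clock: 18.52
position: [503.2, -418.3, 28.6]
ee_rot: [1.0, 0.002, 0.0, 0.001]
contact_force: [-3.9, 3.9, 12.7]
gripper_width: -0.2
```

>>> drive_tool(increments=[[-1,[0,0,0.006],0],[-1,[0,0,0],0]])

```text
clock: 18.77
position: [503.2, -418.4, 28.6]
ee_rot: [1.0, 0.002, 0.0, 0.001]
contact_force: [-6.0, 6.2, 20.3]
gripper_width: -0.4
```

>>> drive_tool(increments=[[-1,[0,0,-0.05],0],[0.4,[-0.003,0.005,0],0.001],[0.4,[0,0,0],0],[0.4,[0,0,0],0],[0.4,[0,0,0.05],0],[0.4,[0,0,0.045],0],[0.4,[0,0,0],0],[0.4,[0,0,0],0]])

```text
clock: 19.77
position: [502.2, -419.7, 10.4]
ee_rot: [1.0, 0.001, -0.0, 0.0]
contact_force: [-0.7, 0.6, -0.2]
gripper_width: 60.1
```

```bash
python3 - <<'E'
from h import *
plan([502,-419.8,10.5],0)
shot('m_wrist')
E
```

```text
turn total 0.0007 rows 1
 shift if TURNED first: [-0.0006  0.0002 -0.0002]
 shift now: [-0.0006  0.0002 -0.0002] n 1.0 yaw 0.0014 pos [ 502.2 -419.7   10.4] w 60.1 F [-0.7  0.6 -0.2] clk 19.775
```

View pics/m_wrist.png

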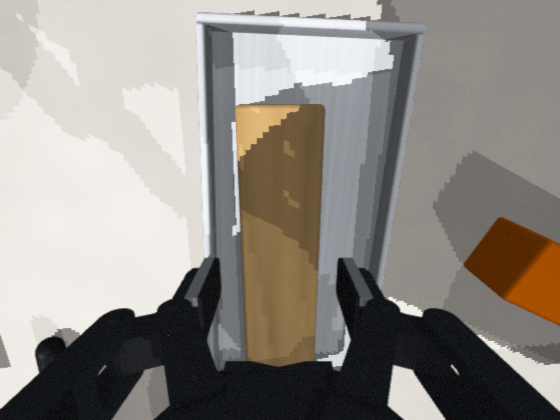

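>>> drive_tool(increments=[[0,[0,0,0],0],[-0.5,[0,0,0],0],[-1,[0,0,0],0],[-1,[0,0,0],0],[-1,[0,0,0],0]])

```text
clock: 20.45
position: [502.6, -420.0, 11.6]
ee_rot: [1.0, 0.001, 0.001, 0.0]
contact_force: [-1.3, 1.2, 6.6]
gripper_width: 34.6
```

>>> drive_tool(increments=[[-1,[0,0,-0.05],0],[-1,[0,0,-0.1],0],[-1,[0,0,-0.1],0],[-1,[0,0,-0.12],0],[-1,[0,0,-0.12],0],[-1,[0,0,0],0]])

```text
clock: 21.2
position: [503.5, -420.5, 161.4]
ee_rot: [1.0, 0.001, 0.003, 0.002]
contact_force: [-0.9, -0.2, -2.7]
gripper_width: 34.5
```

```bash
python3 - <<'E'
from h import *
plan([515.3,274.5,160],0.191)
E
```

```text
turn total -0.0948 rows 2
 shift if TURNED first: [ 0.4784 -2.2672  0.0046]
 shift now: [ 0.0425 -2.3167 -0.0031] n 16.0 yaw 0.0014 pos [ 503.5 -420.5  161.4] w 34.5 F [-0.9 -0.2 -2.7] clk 21.2
```

>>> drive_tool(increments=[[-1,[0,0,0],-0.047],[-1,[0,0,0],-0.0478],[-1,[0.0265,-0.126,0],0],[-1,[0.0265,-0.126,0],0],[-1,[0.0265,-0.126,0],0],[-1,[0.0265,-0.126,0],0],[-1,[0.0265,-0.126,0],0],[-1,[0.0265,-0.126,0],0],[-1,[0.0265,-0.126,0],0],[-1,[0.0265,-0.126,0],0],[-1,[0.0265,-0.126,0],0],[-1,[0.0265,-0.126,0],0],[-1,[0.0265,-0.126,0],0],[-1,[0.0265,-0.126,0],0],[-1,[0.0265,-0.126,0],0],[-1,[0.0265,-0.126,0],0],[-1,[0.0265,-0.126,0],0],[-1,[0.0265,-0.126,0],0],[-1,[0.0265,-0.126,0],0],[-1,[0.0265,-0.125,0],0]])

```text
clock: 23.7
position: [512.4, 275.7, 155.9]
ee_rot: [0.995, 0.095, -0.002, 0.001]
contact_force: [0.3, 0.2, -1.6]
gripper_width: 34.2
```

>>> drive_tool(increments=[[-1,[0,0,0.07],0],[-1,[0,0,0.07],0],[-1,[0,0,0.067],0],[-1,[0,0,0],0],[-1,[0,0,0],0]])

```text
clock: 24.32
position: [513.7, 275.2, 95.6]
ee_rot: [0.995, 0.095, -0.0, 0.0]
contact_force: [-0.9, -0.3, -1.4]
gripper_width: 34.4
```

```bash
python3 - <<'E'
from h import *
plan([515.3,274.5,67.6],0.191)
shot('n_wrist')
slatedges('n_wrist',range(110,240),lambda v:280,127)
E
```

```text
turn total -0.0001 rows 1
 shift if TURNED first: [0.0049 0.0032 0.0934]
 shift now: [0.0049 0.0032 0.0934] n 1.0 yaw 0.1909 pos [513.7 275.2  95.6] w 34.4 F [-0.9 -0.3 -1.4] clk 24.325
L rack y at x=0 85.81 at 60 96.64 slope 0.1805 n 24 x 36.0 91.0
R rack y at x=0 38.61 at 60 72.74 slope 0.569 n 46 x 36.0 91.0
```

View pics/n_wrist.png

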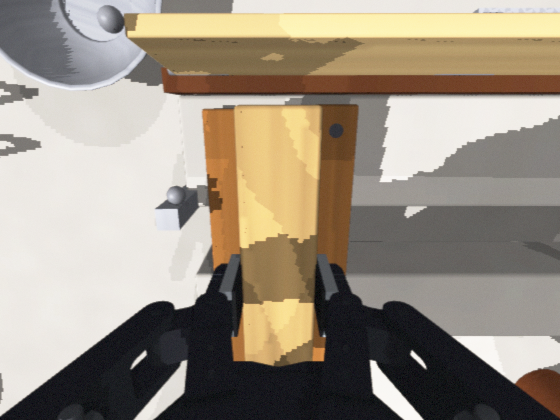

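```bash
cat >> h.py <<'E'
def frame4(n,rows,zt,ztop=76):
    """centre line comparision: spacer (pale) vs outer edges of brown slats both sides. returns rack y"""
    c=pickle.load(open(n+'.pkl','rb'));im=cv2.imread(f'pics/{n}.png');hsv=cv2.cvtColor(im,cv2.COLOR_BGR2HSV)
    O=np.array([520.4,184.8]);th=.191
    E=np.array([[np.cos(th),np.sin(th)],[-np.sin(th),np.cos(th)]])
    for v in rows:
        row=im[v].astype(int);
        g=np.abs(np.diff(cv2.GaussianBlur(row[None].astype(np.float32),(3,1),0)[0],axis=0)).sum(1)
        pk=[u for u in range(150,450) if g[u]>25 and g[u]==g[max(0,u-3):u+4].max()]
        print(v,[(u,int(g[u]),tuple(np.round(E@(ray(c,u+.5,v,z)[:2]-O),1)[1] for z in (ztop,zt))) for u in pk])
E
python3 - <<'E'
from h import *
frame4('n_wrist',[125,140,160,180,200],124)
E
```

```text
125 [(202, 110, (np.float64(132.6), np.float64(121.0))), (234, 64, (np.float64(114.8), np.float64(108.1))), (320, 75, (np.float64(66.8), np.float64(73.3))), (331, 26, (np.float64(60.7), np.float64(68.9))), (340, 26, (np.float64(55.7), np.float64(65.2))), (356, 59, (np.float64(46.7), np.float64(58.8))), (383, 111, (np.float64(31.7), np.float64(47.9)))]
140 [(203, 106, (np.float64(132.7), np.float64(121.1))), (234, 62, (np.float64(115.2), np.float64(108.3))), (319, 91, (np.float64(67.0), np.float64(73.5))), (320, 91, (np.float64(66.5), np.float64(73.1))), (355, 63, (np.float64(46.6), np.float64(58.7))), (383, 122, (np.float64(30.8), np.float64(47.2)))]
160 [(205, 105, (np.float64(132.4), np.float64(120.9))), (236, 58, (np.float64(114.5), np.float64(107.9))), (319, 87, (np.float64(66.6), np.float64(73.1))), (353, 53, (np.float64(46.9), np.float64(58.9))), (381, 118, (np.float64(30.7), np.float64(47.2))), (444, 133, (np.float64(-5.7), np.float64(20.8)))]
180 [(206, 178, (np.float64(132.7), np.float64(121.1))), (216, 66, (np.float64(126.8), np.float64(116.8))), (236, 78, (np.float64(115.0), np.float64(108.2))), (317, 77, (np.float64(67.2), np.float64(73.6))), (352, 72, (np.float64(46.6), np.float64(58.7))), (379, 110, (np.float64(30.7), np.float64(47.1))), (391, 123, (np.float64(23.6), np.float64(42.0))), (407, 25, (np.float64(14.2), np.float64(35.2)))]
200 [(164, 121, (np.float64(158.9), np.float64(140.0))), (179, 47, (np.float64(149.9), np.float64(133.5))), (197, 55, (np.float64(139.0), np.float64(125.6))), (208, 42, (np.float64(132.4), np.float64(120.8))), (221, 74, (np.float64(124.6), np.float64(115.2))), (237, 77, (np.float64(114.9), np.float64(108.2))), (316, 79, (np.float64(67.3), np.float64(73.7))), (350, 78, (np.float64(46.9), np.float64(58.9)))]
```

>>> drive_tool(increments=[[-1,[0.004,0.0038,0.03],0],[-1,[0,0,0.02],0],[-1,[0,0,0.01],0],[-1,[0,0,0],0]])

```text
clock: 24.88
position: [514.9, 274.2, 77.3]
ee_rot: [0.995, 0.095, -0.0, 0.0]
contact_force: [-0.9, -0.2, -1.6]
gripper_width: 34.7
```

>>> drive_tool(increments=[[-1,[0,0,0.01],0],[-1,[0,0,0.01],0],[-1,[0,0,0],0]])

```text
clock: 25.25
position: [514.8, 274.2, 71.3]
ee_rot: [0.995, 0.095, -0.0, 0.0]
contact_force: [0.2, -0.2, -2.6]
gripper_width: 34.8
```

>>> drive_tool(increments=[[-1,[0,0,0.008],0],[-1,[0,0,0.006],0],[-1,[0,0,0],0]])

```text
clock: 25.62
position: [515.1, 274.4, 67.6]
ee_rot: [0.995, 0.095, 0.0, -0.0]
contact_force: [-1.4, -1.0, -0.1]
gripper_width: 34.2
```

>>> drive_tool(increments=[[0,[0,0,0],0],[0.35,[0,0,0],0],[0.4,[0,0,0],0],[0.4,[0,0,-0.06],0],[0.4,[0,0,-0.1],0],[0.4,[0,0,-0.1],0],[0.4,[0,0,-0.1],0],[0.4,[0,0,0],0]])

```text
clock: 26.62
position: [516.4, 275.4, 178.3]
ee_rot: [0.995, 0.095, 0.003, -0.002]
contact_force: [0.5, -0.7, -1.2]
gripper_width: 60.0
```

```bash
python3 - <<'E'
from h import *
plan([515.3,274.5,67.6],0.191)
shot('o_wrist');shot('o_top','top')
frame4('o_wrist',[125,140,160,180],96)
E
```

```text
turn total 0.0001 rows 1
 shift if TURNED first: [-0.0042  0.0022  0.3691]
 shift now: [-0.0063  0.0032  0.3691] n 3.0 yaw 0.1911 pos [516.4 275.4 178.3] w 60.0 F [ 0.5 -0.7 -1.2] clk 26.625
125 [(226, 81, (np.float64(133.1), np.float64(129.7))), (256, 88, (np.float64(108.3), np.float64(106.9))), (301, 111, (np.float64(71.3), np.float64(72.7))), (319, 58, (np.float64(56.4), np.float64(59.0))), (330, 43, (np.float64(47.4), np.float64(50.7))), (340, 109, (np.float64(39.2), np.float64(43.1))), (341, 109, (np.float64(38.3), np.float64(42.3)))]
140 [(227, 99, (np.float64(132.9), np.float64(129.5))), (256, 100, (np.float64(108.6), np.float64(107.1))), (301, 120, (np.float64(71.0), np.float64(72.4))), (318, 52, (np.float64(56.8), np.float64(59.3))), (330, 41, (np.float64(46.8), np.float64(50.1))), (339, 115, (np.float64(39.2), np.float64(43.2)))]
160 [(228, 137, (np.float64(132.8), np.float64(129.5))), (257, 103, (np.float64(108.1), np.float64(106.7))), (301, 113, (np.float64(70.6), np.float64(72.1))), (316, 50, (np.float64(57.8), np.float64(60.3))), (329, 49, (np.float64(46.7), np.float64(50.1))), (340, 110, (np.float64(37.4), np.float64(41.4))), (365, 123, (np.float64(16.1), np.float64(21.8)))]
180 [(196, 84, (np.float64(161.6), np.float64(156.0))), (211, 69, (np.float64(148.5), np.float64(143.9))), (220, 72, (np.float64(140.7), np.float64(136.7))), (225, 28, (np.float64(136.3), np.float64(132.7))), (229, 37, (np.float64(132.8), np.float64(129.5))), (239, 65, (np.float64(124.1), np.float64(121.4))), (257, 112, (np.float64(108.5), np.float64(107.0))), (300, 120, (np.float64(71.0), np.float64(72.5))), (317, 57, (np.float64(56.3), np.float64(58.8))), (328, 48, (np.float64(46.7), np.float64(50.0))), (337, 112, (np.float64(38.9), np.float64(42.8))), (351, 125, (np.float64(26.7), np.float64(31.6)))]
```

View pics/o_wrist.png

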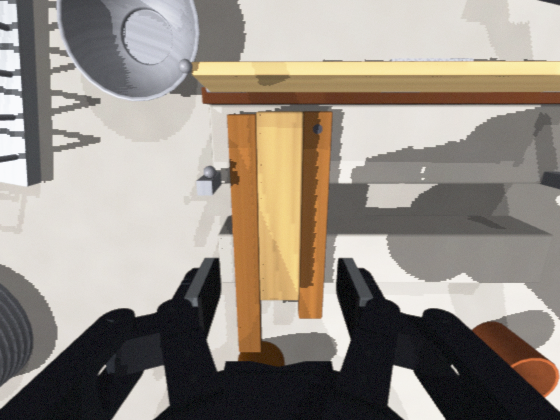

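>>> drive_tool(increments=[[0.4,[-0.004,0.001,0.12],0],[0.4,[0,0,0.12],0],[0.4,[0,0,0.09],0],[0.4,[0,0,0.038],0],[0.4,[0,0,0],0],[0,[0,0,0],0],[-1,[0,0,0],0],[-1,[0,0,0],0],[-1,[0,0,0],0],[-1,[0,0,-0.04],0],[-1,[0,0,-0.06],0],[-1,[0,0,-0.1],0],[-1,[0,0,-0.11],0],[-1,[0,0,0],0]])

```text
clock: 28.48
position: [515.1, 274.8, 160.9]
ee_rot: [0.995, 0.095, 0.002, -0.002]
contact_force: [0.3, -0.1, -1.8]
gripper_width: 34.5
```

```bash
python3 - <<'E'
from h import *
plan([510,-425,160],0)
E
```

```text
turn total 0.0955 rows 2
 shift if TURNED first: [-0.0169  2.3325  0.0029]
 shift now: [-0.4592  2.2869 -0.0063] n 16.0 yaw 0.1909 pos [515.1 274.8 160.9] w 34.5 F [ 0.3 -0.1 -1.8] clk 28.475
```

>>> drive_tool(increments=[[-1,[0,0,0],0.048],[-1,[0,0,0],0.0475],[-1,[0,0.13,0],0],[-1,[0,0.13,0],0],[-1,[0,0.13,0],0],[-1,[0,0.13,0],0],[-1,[0,0.13,0],0],[-1,[0,0.13,0],0],[-1,[0,0.13,0],0],[-1,[0,0.13,0],0],[-1,[0,0.13,0],0],[-1,[0,0.13,0],0],[-1,[0,0.13,0],0],[-1,[0,0.13,0],0],[-1,[0,0.13,0],0],[-1,[0,0.13,0],0],[-1,[0,0.13,0],0],[-1,[0,0.13,0],0],[-1,[0,0.13,0],0],[-1,[-0.015,0.122,0],0]])

```text
clock: 30.98
position: [508.3, -426.4, 155.7]
ee_rot: [1.0, -0.0, -0.001, -0.001]
contact_force: [0.6, -0.1, -1.9]
gripper_width: 34.9
```

>>> drive_tool(increments=[[-1,[0,0,0.13],0],[-1,[0,0,0.13],0],[-1,[0,0,0.13],0],[-1,[0,0,0.09],0],[-1,[0,0,0],0],[-1,[0,0,0],0]])

```text
clock: 31.72
position: [508.5, -425.2, 12.7]
ee_rot: [1.0, -0.0, -0.001, -0.001]
contact_force: [-0.1, 0.4, -1.6]
gripper_width: 34.5
```

Now I'll release the spacer, rise, and go over slat3.

>>> drive_tool(increments=[[-1,[0,0,0.003],0],[0,[0,0,0],0],[0.4,[0,0,0],0],[0.4,[0,0,0],0],[0.4,[0,0,-0.08],0],[0.4,[0,0,-0.13],0],[0.4,[0,0,-0.13],0],[0.2,[0,0,-0.1],0],[0.2,[0,0,0],0]])

```text
clock: 32.85
position: [510.8, -426.7, 148.8]
ee_rot: [1.0, 0.0, 0.003, 0.002]
contact_force: [0.7, 0.1, 0.1]
gripper_width: 51.3
```

```bash
python3 - <<'E'
from h import *
plan([499.5,-214.5,145],-0.015)
E
```

```text
turn total 0.0076 rows 1
 shift if TURNED first: [-0.0484 -0.7069  0.0127]
 shift now: [-0.0378 -0.7075  0.0098] n 5.0 yaw 0.0002 pos [ 510.8 -426.7  148.8] w 51.3 F [0.7 0.1 0.1] clk 32.85
```

>>> drive_tool(increments=[[0.2,[-0.0075,-0.14,0],0.0076],[0.2,[-0.0075,-0.142,0],0],[0.2,[-0.0075,-0.142,0],0],[0.2,[-0.0075,-0.142,0],0],[0.2,[-0.0075,-0.142,0],0],[0.2,[0,0,0],0],[0.2,[0,0,0],0]])

```text
clock: 33.72
position: [500.5, -213.2, 144.6]
ee_rot: [1.0, -0.008, -0.0, -0.0]
contact_force: [0.3, 0.4, -0.2]
gripper_width: 51.1
```

```bash
cat >> h.py <<'E'
def blobs(n,zs=(16,),smin=110):
    c=pickle.load(open(n+'.pkl','rb'));hsv=cv2.cvtColor(cv2.imread(f'pics/{n}.png'),cv2.COLOR_BGR2HSV)
    m=((hsv[...,0]<24)&(hsv[...,1]>smin)&(hsv[...,2]>60)).astype(np.uint8)
    k,l,st,ce=cv2.connectedComponentsWithStats(m)
    for i in range(1,k):
        if st[i][4]<500: continue
        for z in zs:
            W=np.array([ray(c,u,v,z)[:2] for v,u in np.argwhere(l==i)]).astype(np.float32)
            r=cv2.minAreaRect(W);print(st[i],z,np.round(r[0],1),np.round(r[1],1),round(r[2],2))
E
python3 - <<'E'
from h import *
shot('p_wrist');blobs('p_wrist');plan([499.5,-214.5,-5],-0.015)
E
```

```text
[ 141    0   89   31 1486] 16 [ 656.1 -139.8] [71.  21.3] 89.14
[ 479   93   81  180 7196] 16 [ 503.5 -443.3] [ 39.4 177.8] 89.99
[ 267  100   26  179 4196] 16 [ 500.4 -213.9] [ 23.2 178.8] 89.03
[ 196  129   43  154 3429] 16 [ 486.2 -154. ] [159.5  24.9] 2.45
[  59  288   89   71 1639] 16 [359.5  -3.7] [ 29.  137.5] 35.61
turn total -0.0005 rows 1
 shift if TURNED first: [-0.0033  0.0028  0.4988]
 shift now: [-0.003   0.0029  0.4988] n 4.0 yaw -0.0159 pos [ 500.5 -213.7  144.6] w 51.3 F [-0.2  0.7 -0.4] clk 33.775
```

View pics/p_wrist.png

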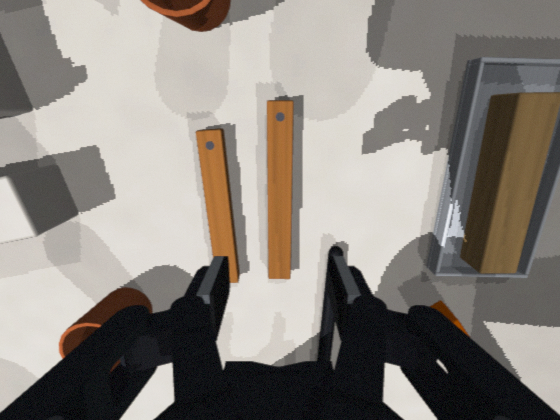

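>>> drive_tool(increments=[[0.2,[0,0.001,0.13],0],[0.2,[0,0,0.13],0],[0.2,[0,0,0.13],0],[0.2,[0,0,0.08],0],[0.2,[0,0,0.027],0],[0.2,[0,0,0],0],[-0.5,[0,0,0],0],[-1,[0,0,0],0],[-1,[0,0,0],0],[-1,[0,0,0],0]])

```text
clock: 35.02
position: [501.6, -213.8, -2.5]
ee_rot: [1.0, -0.007, 0.001, 0.0]
contact_force: [-0.7, 0.1, 6.4]
gripper_width: 21.6
```

>>> drive_tool(increments=[[-1,[0,0,-0.05],0],[-1,[0,0,-0.13],0],[-1,[0,0,-0.13],0],[-1,[0,0,-0.13],0],[-1,[0,0,-0.07],0],[-1,[0,0,0],-0.05],[-1,[0,0,0],-0.05],[-1,[0,0,0],0]])

```text
clock: 36.02
position: [500.5, -213.4, 149.7]
ee_rot: [0.996, 0.092, 0.0, -0.0]
contact_force: [-0.4, 0.4, -1.4]
gripper_width: 21.8
```

```bash
python3 - <<'E'
from h import *
plan([523,181.7,150],0.191)
E
```

```text
turn total -0.0038 rows 1
 shift if TURNED first: [ 3.2370e-01 -1.2789e+00 -9.0000e-04]
 shift now: [ 3.1390e-01 -1.2813e+00 -8.0000e-04] n 9.0 yaw 0.1834 pos [ 500.5 -213.4  149.7] w 21.8 F [-0.4  0.4 -1.4] clk 36.025
```

>>> drive_tool(increments=[[-1,[0,0,0],-0.0038],[-1,[0.0324,-0.128,0],0],[-1,[0.0324,-0.128,0],0],[-1,[0.0324,-0.128,0],0],[-1,[0.0324,-0.128,0],0],[-1,[0.0324,-0.128,0],0],[-1,[0.0324,-0.128,0],0],[-1,[0.0324,-0.128,0],0],[-1,[0.0324,-0.128,0],0],[-1,[0.0324,-0.128,0],0],[-1,[0.0324,-0.127,0],0],[-1,[0,0,0.1],0],[-1,[0,0,0.1],0],[-1,[0,0,0.085],0],[-1,[0,0,0],0],[-1,[0,0,0],0]])

```text
clock: 38.02
position: [523.6, 182.1, 64.5]
ee_rot: [0.995, 0.096, 0.001, -0.0]
contact_force: [-0.1, 0.2, -0.4]
gripper_width: 21.9
```

```bash
python3 - <<'E'
from h import *
plan([523,181.7,57.5],0.191)
shot('q_wrist')
frame4('q_wrist',[90,110,130,150,170],80)
E
```

```text
turn total 0.0006 rows 1
 shift if TURNED first: [-0.0021  0.0008  0.0234]
 shift now: [-0.0022  0.0008  0.0234] n 1.0 yaw 0.1923 pos [523.6 182.1  64.5] w 21.9 F [-0.1  0.2 -0.4] clk 38.025
90 [(165, 61, (np.float64(47.2), np.float64(45.8))), (177, 63, (np.float64(41.9), np.float64(40.6))), (191, 32, (np.float64(35.7), np.float64(34.6))), (203, 121, (np.float64(30.3), np.float64(29.4))), (251, 89, (np.float64(9.1), np.float64(8.7))), (279, 33, (np.float64(-3.4), np.float64(-3.3))), (304, 54, (np.float64(-14.4), np.float64(-14.1))), (337, 98, (np.float64(-29.1), np.float64(-28.3)))]
110 [(167, 62, (np.float64(47.2), np.float64(45.8))), (179, 65, (np.float64(41.8), np.float64(40.6))), (195, 33, (np.float64(34.6), np.float64(33.5))), (200, 113, (np.float64(32.3), np.float64(31.3))), (250, 102, (np.float64(9.7), np.float64(9.4))), (306, 66, (np.float64(-15.6), np.float64(-15.2))), (333, 110, (np.float64(-27.8), np.float64(-27.1)))]
130 [(169, 58, (np.float64(47.3), np.float64(45.9))), (180, 63, (np.float64(42.2), np.float64(41.0))), (204, 127, (np.float64(31.2), np.float64(30.2))), (251
[... 250 characters left out ...]
72, 61, (np.float64(46.9), np.float64(45.5))), (183, 59, (np.float64(41.7), np.float64(40.5))), (206, 126, (np.float64(30.9), np.float64(29.9))), (251, 90, (np.float64(9.7), np.float64(9.4))), (305, 54, (np.float64(-15.7), np.float64(-15.3))), (332, 118, (np.float64(-28.3), np.float64(-27.6)))]
170 [(174, 66, (np.float64(46.9), np.float64(45.5))), (184, 89, (np.float64(42.1), np.float64(40.9))), (189, 39, (np.float64(39.7), np.float64(38.5))), (208, 126, (np.float64(30.6), np.float64(29.7))), (252, 105, (np.float64(9.5), np.float64(9.2))), (304, 43, (np.float64(-15.4), np.float64(-15.1))), (332, 119, (np.float64(-28.9), np.float64(-28.2))), (439, 129, (np.float64(-80.2), np.float64(-78.0)))]
```

View pics/q_wrist.png

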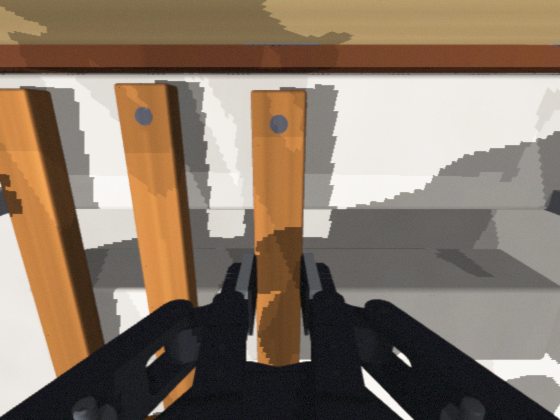

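>>> drive_tool(increments=[[-1,[0,0,0.014],0],[-1,[0,0,0.007],0],[-1,[0,0,0.004],0],[-1,[0,0,0],0]])

```text
clock: 38.58
position: [522.9, 181.8, 57.5]
ee_rot: [0.995, 0.096, 0.0, -0.0]
contact_force: [-3.3, -1.2, 7.3]
gripper_width: 21.9
```

>>> drive_tool(increments=[[-0.3,[0,0,0],0],[0.1,[0,0,0],0],[0.15,[0,0,0],0],[0.15,[0,0,0],0],[0.15,[0,0,-0.06],0],[0.15,[0,0,-0.1],0],[0.15,[0,0,-0.1],0],[0.2,[0,0,-0.05],0],[0.2,[0,0,0],0]])

```text
clock: 39.7
position: [523.1, 181.9, 149.7]
ee_rot: [0.995, 0.096, 0.001, -0.001]
contact_force: [-0.2, -0.0, -1.1]
gripper_width: 51.7
```

```bash
python3 - <<'E'
from h import *
shot('r_wrist')
frame4('r_wrist',[90,110,130,150,170],76)
plan([487,-154.5,150],0.043)
E
```

```text
90 [(173, 29, (np.float64(71.3), np.float64(71.3))), (252, 31, (np.float64(15.5), np.float64(15.5)))]
110 [(177, 83, (np.float64(69.8), np.float64(69.8))), (189, 52, (np.float64(61.2), np.float64(61.2))), (197, 50, (np.float64(55.4), np.float64(55.4))), (209, 79, (np.float64(46.8), np.float64(46.8))), (213, 84, (np.float64(43.9), np.float64(43.9))), (227, 116, (np.float64(33.8), np.float64(33.8))), (253, 29, (np.float64(15.1), np.float64(15.1))), (261, 72, (np.float64(9.3), np.float64(9.3))), (294, 40, (np.float64(-14.5), np.float64(-14.5))), (307, 114, (np.float64(-23.8), np.float64(-23.8))), (447, 30, (np.float64(-124.6), np.float64(-124.6)))]
130 [(150, 116, (np.float64(91.1), np.float64(91.1))), (179, 92, (np.float64(69.8), np.float64(69.8))), (210, 76, (np.float64(47.0), np.float64(47.0))), (214, 76, (np.float64(44.1), np.float64(44.1))), (228, 107, (np.float64(33.8), np.float64(33.8))), (255, 29, (np.float64(13.9), np.float64(13.9))), (262, 90, (np.float64(8.8), np.float64(8.8))), (293, 46, (np.float64(-14.0), np.float64(-14.0))), (309, 103, (np.float64(-25.7), np.float64(-25.7
[... 503 characters left out ...]
.1)))]
170 [(153, 111, (np.float64(92.6), np.float64(92.6))), (183, 102, (np.float64(69.7), np.float64(69.7))), (213, 83, (np.float64(46.7), np.float64(46.7))), (217, 91, (np.float64(43.7), np.float64(43.7))), (231, 109, (np.float64(32.9), np.float64(32.9))), (256, 26, (np.float64(13.8), np.float64(13.8))), (262, 84, (np.float64(9.2), np.float64(9.2))), (293, 47, (np.float64(-14.5), np.float64(-14.5))), (306, 107, (np.float64(-24.4), np.float64(-24.4))), (352, 125, (np.float64(-59.6), np.float64(-59.6)))]
turn total 0.0744 rows 1
 shift if TURNED first: [-0.1661  1.114  -0.005 ]
 shift now: [-0.3294  1.077  -0.005 ] n 8.0 yaw 0.1919 pos [522.4 181.5 148.5] w 51.2 F [-0.3  0.6  0.7] clk 39.75
```

>>> drive_tool(increments=[[0.2,[0,0,0],0.0744],[0.2,[-0.0184,0.1238,0],0],[0.2,[-0.0184,0.1238,0],0],[0.2,[-0.0184,0.1238,0],0],[0.2,[-0.0184,0.1238,0],0],[0.2,[-0.0184,0.1238,0],0],[0.2,[-0.0184,0.1238,0],0],[0.2,[-0.0184,0.1238,0],0],[0.2,[-0.0184,0.1238,0],0],[0.2,[-0.0184,0.1238,0],0],[0.2,[0,0,0],0],[0.2,[0,0,0],0]])

```text
clock: 41.25
position: [487.0, -154.3, 147.9]
ee_rot: [1.0, 0.021, -0.001, -0.0]
contact_force: [1.5, 0.9, -0.5]
gripper_width: 51.1
```

```bash
python3 - <<'E'
from h import *
shot('s_wrist');blobs('s_wrist');plan([486.5,-154,-5],0.043)
E
```

```text
[ 265  113   25  156 3607] 16 [ 486.2 -152.9] [157.7  23.2] 2.5
[ 533  194   27   79 1065] 16 [ 454.7 -431. ] [88.9 26.7] 18.61
[ 119  269   70   42 1056] 16 [366.1 -24.9] [37.6 88.9] 46.11
[ 457  298   95  111 3175] 16 [ 301.2 -445.1] [206.5  42.1] 47.97
turn total 0.0004 rows 1
 shift if TURNED first: [-2.500e-03  1.000e-04  5.105e-01]
 shift now: [-1.700e-03  3.000e-04  5.105e-01] n 4.0 yaw 0.0438 pos [ 487.3 -153.9  148.1] w 51.4 F [0.6 0.4 0.4] clk 41.3
```

>>> drive_tool(increments=[[0.2,[-0.002,-0.003,0.13],0],[0.2,[0,0,0.13],0],[0.2,[0,0,0.13],0],[0.2,[0,0,0.09],0],[0.2,[0,0,0.03],0],[0.2,[0,0,0],0],[-0.5,[0,0,0],0],[-1,[0,0,0],0],[-1,[0,0,0],0],[-1,[0,0,0],0]])

```text
clock: 42.55
position: [488.0, -153.5, -2.5]
ee_rot: [1.0, 0.022, 0.001, 0.0]
contact_force: [-1.0, 1.5, 6.5]
gripper_width: 22.0
```

>>> drive_tool(increments=[[-1,[0,0,-0.05],0],[-1,[0,0,-0.13],0],[-1,[0,0,-0.13],0],[-1,[0,0,-0.13],0],[-1,[0,0,-0.07],0],[-1,[0,0,0],-0.037],[-1,[0,0,0],-0.037],[-1,[0,0,0],0]])

```text
clock: 43.55
position: [486.8, -153.6, 149.8]
ee_rot: [0.995, 0.095, 0.001, 0.0]
contact_force: [-0.7, -0.8, -1.0]
gripper_width: 21.8
```

```bash
python3 - <<'E'
from h import *
th=.191;O=np.array([520.4,184.8]);p=O+8*np.array([np.cos(th),np.sin(th)])-64.6*np.array([-np.sin(th),np.cos(th)]);print(p)
plan([*p,150],0.191)
E
```

```text
[540.51823506 122.89348485]
turn total -0.0004 rows 1
 shift if TURNED first: [ 3.508e-01 -8.711e-01 -5.000e-04]
 shift now: [ 3.502e-01 -8.713e-01 -3.000e-04] n 6.0 yaw 0.1903 pos [ 486.8 -153.6  149.8] w 21.8 F [-0.7 -0.8 -1. ] clk 43.55
```

>>> drive_tool(increments=[[-1,[0.05,-0.1245,0],0],[-1,[0.05,-0.1245,0],0],[-1,[0.05,-0.1245,0],0],[-1,[0.05,-0.1245,0],0],[-1,[0.05,-0.1245,0],0],[-1,[0.05,-0.1245,0],0],[-1,[0.05,-0.1241,0],0],[-1,[0,0,0.1],0],[-1,[0,0,0.1],0],[-1,[0,0,0.084],0],[-1,[0,0,0],0],[-1,[0,0,0],0]])

```text
clock: 45.05
position: [541.2, 123.2, 65.0]
ee_rot: [0.995, 0.095, 0.001, -0.0]
contact_force: [0.0, 0.1, 0.5]
gripper_width: 21.9
```

```bash
python3 - <<'E'
from h import *
plan([540.5,122.9,57.5],0.191)
shot('t_wrist')
frame4('t_wrist',[100,110,130,150,170],83)
E
```

```text
turn total 0.0001 rows 1
 shift if TURNED first: [-0.0025  0.0005  0.0249]
 shift now: [-0.0025  0.0006  0.0249] n 1.0 yaw 0.1912 pos [541.2 123.2  65. ] w 21.9 F [0.  0.1 0.5] clk 45.05
100 []
110 [(168, 54, (np.float64(-14.2), np.float64(-16.7))), (179, 58, (np.float64(-19.2), np.float64(-21.4))), (195, 32, (np.float64(-26.5), np.float64(-28.3))), (203, 119, (np.float64(-30.1), np.float64(-31.8))), (292, 121, (np.float64(-70.5), np.float64(-70.2))), (306, 33, (np.float64(-76.8), np.float64(-76.2))), (335, 116, (np.float64(-90.0), np.float64(-88.7))), (416, 26, (np.float64(-126.7), np.float64(-123.6)))]
130 [(170, 55, (np.float64(-14.2), np.float64(-16.6))), (181, 58, (np.float64(-19.3), np.float64(-21.5))), (206, 120, (np.float64(-30.8), np.float64(-32.5))), (236, 27, (np.float64(-44.7), np.float64(-45.7))), (250, 91, (np.float64(-51.2), np.float64(-51.8))), (305, 55, (np.float64(-76.6), np.float64(-76.0))), (335, 112, (np.float64(-90.5), np.float64(-89.2))), (415, 27, (np.float64(-127.5), np.float64(-124.4)))]
150 [(172, 57, (np.float64(-14.1), np.float64(-16.6))), (183, 52, (np.f
[... 164 characters left out ...]
1.4), np.float64(-52.0))), (269, 48, (np.float64(-59.9), np.float64(-60.1))), (286, 50, (np.float64(-67.9), np.float64(-67.7))), (305, 57, (np.float64(-76.9), np.float64(-76.2))), (334, 115, (np.float64(-90.5), np.float64(-89.3)))]
170 [(174, 61, (np.float64(-14.1), np.float64(-16.5))), (185, 77, (np.float64(-19.4), np.float64(-21.5))), (190, 34, (np.float64(-21.8), np.float64(-23.8))), (206, 118, (np.float64(-29.5), np.float64(-31.2))), (235, 31, (np.float64(-43.4), np.float64(-44.4))), (252, 96, (np.float64(-51.6), np.float64(-52.2))), (304, 43, (np.float64(-76.7), np.float64(-76.0))), (329, 114, (np.float64(-88.7), np.float64(-87.5))), (436, 102, (np.float64(-140.2), np.float64(-136.5)))]
```

View pics/t_wrist.png

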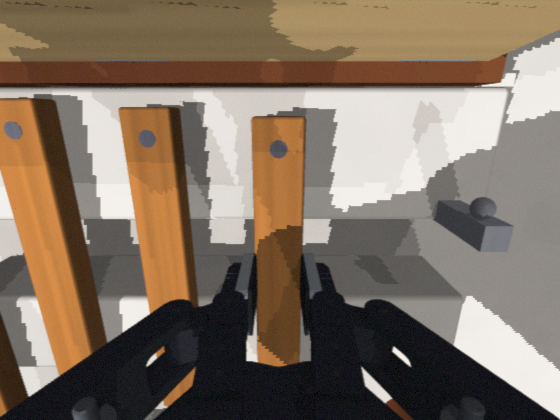

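Slat3's edge reads -14.15 and slat4's about -52, so the gap is about 37.8. I'll lower and release.

>>> drive_tool(increments=[[-1,[0,0,0.015],0],[-1,[0,0,0.007],0],[-1,[0,0,0.004],0],[-1,[0,0,0],0]])

```text
clock: 45.6
position: [540.5, 123.0, 57.5]
ee_rot: [0.995, 0.096, 0.0, 0.0]
contact_force: [-2.8, 0.5, 7.2]
gripper_width: 22.1
```

>>> drive_tool(increments=[[-0.3,[0,0,0],0],[0.1,[0,0,0],0],[0.15,[0,0,0],0],[0.15,[0,0,0],0],[0.15,[0,0,-0.06],0],[0.15,[0,0,-0.1],0],[0.15,[0,0,-0.1],0],[0.4,[0,0,-0.1],0],[0.4,[0,0,0],0]])

```text
clock: 46.72
position: [541.9, 123.6, 166.7]
ee_rot: [0.995, 0.096, 0.003, -0.001]
contact_force: [-0.5, 0.3, -0.0]
gripper_width: 59.8
```

```bash
python3 - <<'E'
from h import *
shot('u_wrist')
frame4('u_wrist',[130,150,170],76)
shot('u_top','top');blobs('u_top',(16,40,76))
plan([510,-425,165],0)
E
```

```text
130 [(160, 117, (np.float64(29.5), np.float64(29.5))), (186, 75, (np.float64(9.0), np.float64(9.0))), (196, 53, (np.float64(1.1), np.float64(1.1))), (206, 52, (np.float64(-6.9), np.float64(-6.9))), (215, 81, (np.float64(-14.0), np.float64(-14.0))), (219, 79, (np.float64(-17.1), np.float64(-17.1))), (233, 113, (np.float64(-28.2), np.float64(-28.2))), (255, 30, (np.float64(-45.6), np.float64(-45.6))), (263, 90, (np.float64(-51.9), np.float64(-51.9))), (292, 44, (np.float64(-74.8), np.float64(-74.8))), (306, 119, (np.float64(-85.9), np.float64(-85.9))), (361, 25, (np.float64(-129.3), np.float64(-129.3))), (413, 103, (np.float64(-170.4), np.float64(-170.4))), (432, 106, (np.float64(-185.4), np.float64(-185.4)))]
150 [(162, 115, (np.float64(29.8), np.float64(29.8))), (188, 71, (np.float64(8.8), np.float64(8.8))), (217, 77, (np.float64(-14.6), np.float64(-14.6))), (221, 78, (np.float64(-17.8), np.float64(-17.8))), (234, 113, (np.float64(-28.3), np.float64(-28.3))), (257, 32, (np.float64(-46.9), np.float64(-46.9))), (263, 71, (np.float64(-51.7), np.float64(-51.7))), (292, 52, (np.float64(-7
[... 1568 characters left out ...]
6  43.3] 36.36
[384 260  46  53 825] 40 [ 295.1 -427.1] [166.2  42.4] 36.36
[384 260  46  53 825] 76 [ 295.6 -416.4] [160.9  41.1] 36.36
[ 463  321   97   57 2825] 16 [ 113.4 -727.1] [270.9 151.2] 88.65
[ 463  321   97   57 2825] 40 [ 117.4 -713.9] [265.4 148.1] 88.65
[ 463  321   97   57 2825] 76 [ 123.5 -694.2] [257.  143.5] 88.65
[526 349  34  26 728] 16 [  78.7 -813.9] [61.7 95.9] 5.23
[526 349  34  26 728] 40 [  83.4 -798.9] [60.4 93.9] 5.23
[526 349  34  26 728] 76 [  90.5 -776.5] [58.5 91. ] 5.23
turn total 0.0955 rows 2
 shift if TURNED first: [-0.1     1.8263 -0.0042]
 shift now: [-0.445   1.7741 -0.0047] n 12.0 yaw 0.1911 pos [540.  122.9 163.7] w 59.8 F [ 0.3 -0.8 -0.6] clk 46.825
```

View pics/u_wrist.png

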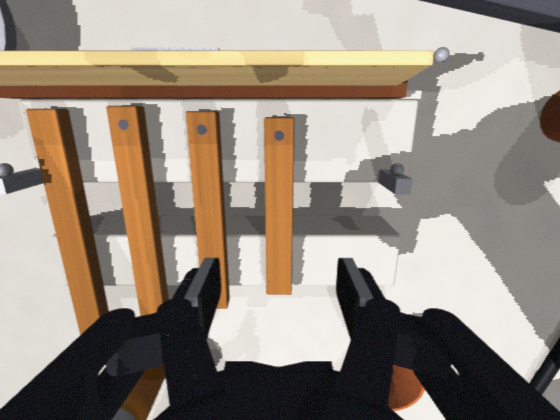

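View pics/u_top.png

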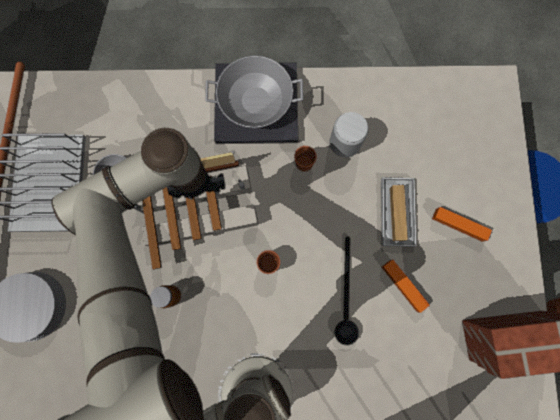

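>>> drive_tool(increments=[[0.4,[0,0,0],0.048],[0.4,[0,0,0],0.0475],[0.4,[-0.007,0.1305,0],0],[0.4,[-0.007,0.1305,0],0],[0.4,[-0.007,0.1305,0],0],[0.4,[-0.007,0.1305,0],0],[0.4,[-0.007,0.1305,0],0],[0.4,[-0.007,0.1305,0],0],[0.4,[-0.007,0.1305,0],0],[0.4,[-0.007,0.1305,0],0],[0.4,[-0.007,0.1305,0],0],[0.4,[-0.007,0.1305,0],0],[0.4,[-0.007,0.1305,0],0],[0.4,[-0.007,0.1305,0],0],[0.4,[-0.007,0.1305,0],0],[0.4,[-0.007,0.1305,0],0],[0.4,[0,0,0],0],[0.4,[0,0,0],0]])

```text
clock: 49.08
position: [510.5, -424.6, 162.4]
ee_rot: [1.0, 0.0, -0.001, -0.001]
contact_force: [-0.4, 0.2, -0.2]
gripper_width: 59.4
```

```bash
python3 - <<'E'
from h import *
shot('v_wrist');blobs('v_wrist',(40,),90);plan([510,-425,10.5],0)
E
```

```text
[ 261  110   39  166 6008] 40 [ 509.6 -425. ] [ 35.  163.2] 89.89
[ 377  177  164  101 6017] 40 [ 478.5 -603.1] [176.2  36.1] 64.13
[ 231  301   80   66 2830] 40 [ 342.3 -410.1] [101.2  51.3] 36.33
turn total 0.0004 rows 1
 shift if TURNED first: [-0.0028  0.0026  0.5081]
 shift now: [-0.0019  0.0032  0.5081] n 4.0 yaw 0.0008 pos [ 510.8 -424.2  162.9] w 59.6 F [-0.5  0.2  0.1] clk 49.125
```

View pics/v_wrist.png

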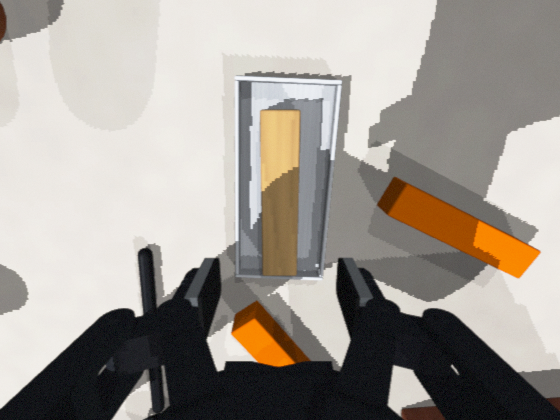

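The spacer sits at (509.6,-425), aligned. I'll grip it.

>>> drive_tool(increments=[[0.4,[-0.003,0.002,0.13],0],[0.4,[0,0,0.13],0],[0.4,[0,0,0.13],0],[0.4,[0,0,0.08],0],[0.4,[0,0,0.037],0],[0.4,[0,0,0],0],[0,[0,0,0],0],[-1,[0,0,0],0],[-1,[0,0,0],0],[-1,[0,0,0],0],[-1,[0,0,-0.05],0],[-1,[0,0,-0.1],0],[-1,[0,0,-0.12],0],[-1,[0,0,-0.12],0],[-1,[0,0,-0.11],0],[-1,[0,0,0],-0.047],[-1,[0,0,0],-0.0475],[-1,[0,0,0],0]])

```text
clock: 51.38
position: [509.8, -425.6, 162.0]
ee_rot: [0.996, 0.094, -0.0, -0.0]
contact_force: [-0.9, 0.0, -2.4]
gripper_width: 34.2
```

```bash
cat >> h.py <<'E'
def rk(x,y,z):
    th=.191;O=np.array([520.4,184.8]);p=O+x*np.array([np.cos(th),np.sin(th)])+y*np.array([-np.sin(th),np.cos(th)]);return [*p,z]
E
python3 - <<'E'
from h import *
# gap2 obs between 46.9 and 9.0 -> 27.95 ; TCP = obs-0.8
p=rk(12,27.2,150);print(p);plan(p,0.191)
E
```

```text
[np.float64(527.0181087373968), np.float64(213.7834545342682), 150]
turn total -0.0015 rows 1
 shift if TURNED first: [ 0.4608 -2.0816  0.0399]
 shift now: [ 0.4545 -2.083   0.041 ] n 14.0 yaw 0.1879 pos [ 509.8 -425.6  162. ] w 34.2 F [-0.9  0.  -2.4] clk 51.375
```

>>> drive_tool(increments=[[-1,[0,0,0],-0.0015],[-1,[0.0288,-0.1301,0],0],[-1,[0.0288,-0.1301,0],0],[-1,[0.0288,-0.1301,0],0],[-1,[0.0288,-0.1301,0],0],[-1,[0.0288,-0.1301,0],0],[-1,[0.0288,-0.1301,0],0],[-1,[0.0288,-0.1301,0],0],[-1,[0.0288,-0.1301,0],0],[-1,[0.0288,-0.1301,0],0],[-1,[0.0288,-0.1301,0],0],[-1,[0.0288,-0.1301,0],0],[-1,[0.0288,-0.1301,0],0],[-1,[0.0288,-0.1301,0],0],[-1,[0.0288,-0.1301,0],0],[-1,[0.0288,-0.1301,0],0],[-1,[0.0288,-0.1301,0],0],[-1,[0,0,0.11],0],[-1,[0,0,0.1],0],[-1,[0,0,0],0]])

```text
clock: 53.88
position: [524.9, 212.6, 96.7]
ee_rot: [0.995, 0.096, -0.003, 0.002]
contact_force: [0.5, -0.3, -2.0]
gripper_width: 34.1
```

>>> drive_tool(increments=[[-1,[0,0,0],0],[-1,[0,0,0],0]])

```text
clock: 54.12
position: [527.6, 214.1, 100.6]
ee_rot: [0.995, 0.096, 0.001, -0.001]
contact_force: [-0.4, 0.3, -1.5]
gripper_width: 34.7
```

```bash
python3 - <<'E'
from h import *
plan(rk(12,27.2,67.6),0.191)
shot('w_wrist')
z=read_state()['position'][2]-7.6+36
frame4('w_wrist',[140,160,180,200],z)
E
```

```text
turn total 0.0006 rows 1
 shift if TURNED first: [-0.0021  0.0007  0.11  ]
 shift now: [-0.0024  0.0008  0.11  ] n 1.0 yaw 0.1922 pos [527.6 214.1 100.6] w 34.7 F [-0.4  0.3 -1.5] clk 54.125
140 [(166, 117, (np.float64(93.1), np.float64(73.9))), (205, 96, (np.float64(70.3), np.float64(57.8))), (222, 39, (np.float64(60.4), np.float64(50.8))), (228, 35, (np.float64(56.9), np.float64(48.3))), (236, 70, (np.float64(52.3), np.float64(45.0))), (319, 99, (np.float64(3.9), np.float64(10.9))), (338, 29, (np.float64(-7.2), np.float64(3.1))), (351, 63, (np.float64(-14.8), np.float64(-2.3))), (383, 113, (np.float64(-33.4), np.float64(-15.4))), (405, 150, (np.float64(-46.2), np.float64(-24.4))), (415, 43, (np.float64(-52.0), np.float64(-28.6)))]
160 [(151, 92, (np.float64(103.3), np.float64(81.1))), (168, 120, (np.float64(93.2), np.float64(73.9))), (207, 108, (np.float64(70.0), np.float64(57.6))), (237, 66, (np.float64(52.1), np.float64(45.0))), (319, 85, (np.float64(3.4), np.float64(10.5))), (350, 49, (np.float64(-15.1), np.float64(-2.5))), (381, 108, (np.float64(-33.5), np.float64(-15.5))), (40
[... 513 characters left out ...]
 (np.float64(-46.3), np.float64(-24.5))), (409, 65, (np.float64(-51.7), np.float64(-28.3))), (414, 60, (np.float64(-54.8), np.float64(-30.5))), (448, 70, (np.float64(-75.4), np.float64(-45.0)))]
200 [(156, 107, (np.float64(103.4), np.float64(81.1))), (172, 102, (np.float64(93.5), np.float64(74.1))), (210, 97, (np.float64(69.9), np.float64(57.5))), (238, 79, (np.float64(52.5), np.float64(45.2))), (316, 84, (np.float64(4.2), np.float64(11.1))), (346, 72, (np.float64(-14.4), np.float64(-2.0))), (387, 52, (np.float64(-39.8), np.float64(-19.9))), (398, 60, (np.float64(-46.6), np.float64(-24.7))), (407, 33, (np.float64(-52.2), np.float64(-28.7))), (445, 72, (np.float64(-75.7), np.float64(-45.3)))]
```

View pics/w_wrist.png

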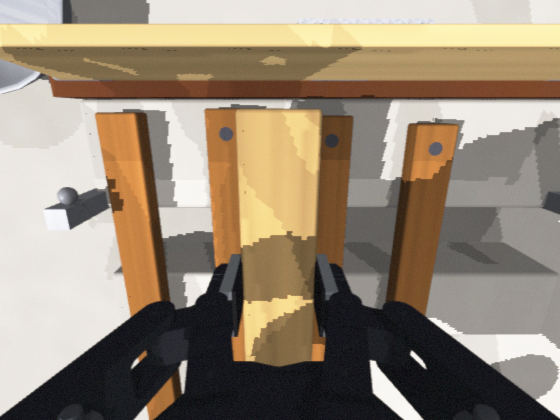

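>>> drive_tool(increments=[[-1,[0,0.001,0.04],0],[-1,[0,0,0.025],0],[-1,[0,0,0.01],0],[-1,[0,0,0],0]])

```text
clock: 54.68
position: [526.5, 213.2, 75.9]
ee_rot: [0.995, 0.096, -0.0, 0.0]
contact_force: [0.6, -0.1, -2.1]
gripper_width: 34.9
```

>>> drive_tool(increments=[[-1,[0,0,0.01],0],[-1,[0,0,0.01],0],[-1,[0,0,0],0]])

```text
clock: 55.05
position: [526.5, 213.3, 70.2]
ee_rot: [0.995, 0.096, -0.0, 0.0]
contact_force: [-0.3, -0.1, -2.2]
gripper_width: 34.2
```

Inside the gap with no contact force. I'll set it down and release.

>>> drive_tool(increments=[[-1,[0,0,0.007],0],[-1,[0,0,0.004],0],[-1,[0,0,0],0],[0,[0,0,0],0],[0.35,[0,0,0],0],[0.4,[0,0,0],0],[0.4,[0,0,-0.06],0],[0.4,[0,0,-0.12],0],[0.4,[0,0,-0.12],0],[0.4,[0,0,0],0]])

```text
clock: 56.3
position: [528.5, 214.4, 160.3]
ee_rot: [0.995, 0.096, 0.003, -0.002]
contact_force: [0.4, -0.8, -0.8]
gripper_width: 59.5
```

```bash
python3 - <<'E'
from h import *
plan(rk(12,27.2,67.6),0.191)
shot('x_wrist')
frame4('x_wrist',[140,160,180,200],96)
E
```

```text
turn total 0.0009 rows 1
 shift if TURNED first: [-0.0051  0.0013  0.3088]
 shift now: [-0.0071  0.002   0.3088] n 3.0 yaw 0.1929 pos [528.5 214.4 160.3] w 59.5 F [ 0.4 -0.8 -0.8] clk 56.3
140 [(173, 89, (np.float64(109.8), np.float64(102.9))), (180, 82, (np.float64(104.3), np.float64(97.9))), (196, 115, (np.float64(91.9), np.float64(86.5))), (219, 26, (np.float64(74.0), np.float64(70.1))), (224, 92, (np.float64(70.1), np.float64(66.6))), (254, 84, (np.float64(46.8), np.float64(45.2))), (303, 114, (np.float64(8.7), np.float64(10.3))), (320, 67, (np.float64(-4.5), np.float64(-1.9))), (333, 40, (np.float64(-14.6), np.float64(-11.1))), (343, 118, (np.float64(-22.4), np.float64(-18.2))), (368, 29, (np.float64(-41.8), np.float64(-36.0))), (376, 132, (np.float64(-48.0), np.float64(-41.7))), (381, 35, (np.float64(-51.9), np.float64(-45.3))), (392, 52, (np.float64(-60.4), np.float64(-53.1))), (402, 58, (np.float64(-68.2), np.float64(-60.2))), (411, 44, (np.float64(-75.2), np.float64(-66.6))), (417, 115, (np.float64(-79.8), np.float64(-70.8)))]
160 [(175, 97, (np.float64(109.8), np.float64(10
[... 1482 characters left out ...]
, (np.float64(-83.5), np.float64(-74.2)))]
200 [(152, 86, (np.float64(132.2), np.float64(123.5))), (179, 78, (np.float64(109.8), np.float64(103.0))), (185, 174, (np.float64(104.9), np.float64(98.4))), (225, 119, (np.float64(71.8), np.float64(68.1))), (248, 26, (np.float64(52.8), np.float64(50.7))), (255, 89, (np.float64(47.0), np.float64(45.4))), (301, 118, (np.float64(9.0), np.float64(10.6))), (318, 57, (np.float64(-5.0), np.float64(-2.3))), (327, 64, (np.float64(-12.5), np.float64(-9.1))), (369, 26, (np.float64(-47.1), np.float64(-40.9))), (381, 52, (np.float64(-57.0), np.float64(-49.9))), (387, 49, (np.float64(-62.0), np.float64(-54.5))), (404, 29, (np.float64(-76.0), np.float64(-67.3)))]
```

View pics/x_wrist.png

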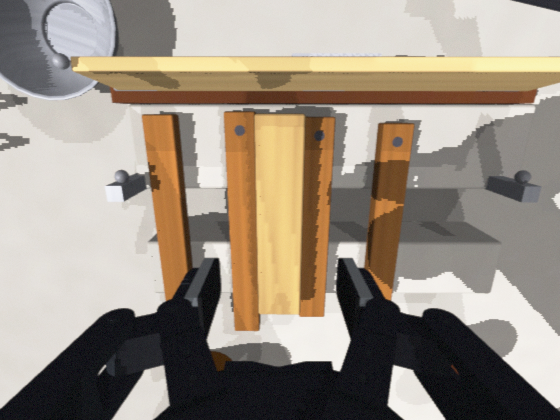

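>>> drive_tool(increments=[[0.4,[-0.005,0.002,0.12],0],[0.4,[0,0,0.12],0],[0.4,[0,0,0.07],0],[0.4,[0,0,0],0],[0,[0,0,0],0],[-1,[0,0,0],0],[-1,[0,0,0],0],[-1,[0,0,0],0],[-1,[0,0,-0.04],0],[-1,[0,0,-0.06],0],[-1,[0,0,-0.05],0],[-1,[0,0.1,0],0],[-1,[0,0.1,0],0],[-1,[0,0,0],0],[-1,[0,0,0.03],0],[-1,[0,0,0],0],[-1,[0,0,0],0]])

```text
clock: 58.48
position: [536.6, 154.2, 99.9]
ee_rot: [0.995, 0.097, -0.0, 0.0]
contact_force: [-0.0, 0.1, -2.5]
gripper_width: 35.0
```

```bash
python3 - <<'E'
from h import *
plan(rk(12,-34,67.6),0.191)
shot('y_wrist')
z=read_state()['position'][2]-7.6+36
frame4('y_wrist',[140,160,180,200],z)
E
```

```text
turn total 0.0012 rows 1
 shift if TURNED first: [0.0063 0.0028 0.1077]
 shift now: [0.0063 0.0028 0.1077] n 1.0 yaw 0.1934 pos [536.6 154.2  99.9] w 35.0 F [-0.   0.1 -2.5] clk 58.475
140 [(151, 89, (np.float64(40.9), np.float64(19.3))), (170, 114, (np.float64(29.9), np.float64(11.5))), (208, 96, (np.float64(7.8), np.float64(-4.0))), (223, 41, (np.float64(-0.9), np.float64(-10.2))), (233, 76, (np.float64(-6.7), np.float64(-14.3))), (320, 70, (np.float64(-57.1), np.float64(-49.9))), (338, 27, (np.float64(-67.6), np.float64(-57.3))), (352, 58, (np.float64(-75.7), np.float64(-63.0))), (391, 114, (np.float64(-98.3), np.float64(-79.0)))]
160 [(154, 80, (np.float64(40.6), np.float64(19.1))), (172, 116, (np.float64(29.9), np.float64(11.6))), (201, 26, (np.float64(12.8), np.float64(-0.6))), (209, 87, (np.float64(8.0), np.float64(-3.9))), (234, 63, (np.float64(-6.8), np.float64(-14.4))), (320, 82, (np.float64(-57.7), np.float64(-50.3))), (350, 49, (np.float64(-75.4), np.float64(-62.8))), (389, 113, (np.float64(-98.5), np.float64(-79.1))), (447, 125, (np.float64(-132.8), np.float64(-103.4)))]
180 [(156, 96, (np.float64(40.9), np.float64(19.3))), (174, 105, (np.float64(30.0), np.float64(11.6))), (210, 81, (np.float64(8.2), np.float64(-3.8))), (235, 62, (np.float64(-6.9), np.float64(-14.4))), (319, 83, (np.float64(-57.6), np.float64(-50.3))), (349, 65, (np.float64(-75.7), np.float64(-63.1))), (386, 100, (np.float64(-98.1), np.float64(-78.8))), (391, 119, (np.float64(-101.1), np.float64(-81.0))), (448, 34, (np.float64(-135.6), np.float64(-105.3)))]
200 [(159, 93, (np.float64(40.6), np.float64(19.1))), (176, 104, (np.float64(30.1), np.float64(11.7))), (212, 93, (np.float64(7.8), np.float64(-4.0))), (236, 76, (np.float64(-7.0), np.float64(-14.5))), (318, 74, (np.float64(-57.6), np.float64(-50.2))), (347, 63, (np.float64(-75.5), np.float64(-62.9)))]
```

View pics/y_wrist.png

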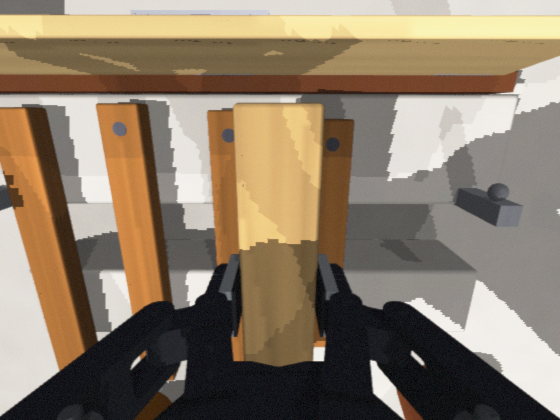

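>>> drive_tool(increments=[[-1,[0,0,-0.1],0],[-1,[0,0.12,-0.1],0],[-1,[0,0.15,0],0],[-1,[0,0.05,0],0],[-1,[0,0,0],0],[-1,[0,0,0],0]])

```text
clock: 59.28
position: [555.0, 60.0, 159.8]
ee_rot: [0.995, 0.096, -0.0, 0.0]
contact_force: [0.4, 0.0, -1.2]
gripper_width: 35.0
```

```bash
python3 - <<'E'
from h import *
plan(rk(12,-34,67.6),0.191)
shot('z_wrist')
frame4('z_wrist',[150,170,190,210],76)
E
```

```text
turn total 0.0011 rows 1
 shift if TURNED first: [ 0.0057 -0.3169  0.3074]
 shift now: [ 0.0065 -0.3169  0.3075] n 3.0 yaw 0.1931 pos [555.   60.  159.8] w 35.0 F [ 0.4  0.  -1.2] clk 59.275
150 [(157, 113, (np.float64(-34.1), np.float64(-34.1))), (180, 89, (np.float64(-52.1), np.float64(-52.1))), (209, 72, (np.float64(-74.8), np.float64(-74.8))), (210, 72, (np.float64(-75.6), np.float64(-75.6))), (214, 60, (np.float64(-78.7), np.float64(-78.7))), (228, 122, (np.float64(-89.6), np.float64(-89.6))), (233, 52, (np.float64(-93.6), np.float64(-93.6))), (322, 123, (np.float64(-163.2), np.float64(-163.2))), (336, 97, (np.float64(-174.1), np.float64(-174.1)))]
170 [(158, 107, (np.float64(-32.9), np.float64(-32.9))), (182, 85, (np.float64(-52.1), np.float64(-52.1))), (211, 84, (np.float64(-75.3), np.float64(-75.3))), (215, 75, (np.float64(-78.5), np.float64(-78.5))), (227, 124, (np.float64(-88.1), np.float64(-88.1))), (234, 67, (np.float64(-93.7), np.float64(-93.7))), (319, 65, (np.float64(-161.5), np.float64(-161.5))), (336, 110, (np.float64(-175.1), np.float64(-175.1))), (375, 120, (np.flo
[... 235 characters left out ...]
4(-85.6))), (235, 39, (np.float64(-93.8), np.float64(-93.8))), (318, 71, (np.float64(-161.5), np.float64(-161.5))), (325, 124, (np.float64(-167.2), np.float64(-167.2))), (371, 110, (np.float64(-204.7), np.float64(-204.7)))]
210 [(150, 42, (np.float64(-22.2), np.float64(-22.2))), (186, 59, (np.float64(-52.2), np.float64(-52.2))), (214, 83, (np.float64(-75.6), np.float64(-75.6))), (236, 80, (np.float64(-93.9), np.float64(-93.9))), (244, 97, (np.float64(-100.6), np.float64(-100.6))), (320, 61, (np.float64(-163.9), np.float64(-163.9))), (363, 100, (np.float64(-199.7), np.float64(-199.7))), (370, 115, (np.float64(-205.5), np.float64(-205.5))), (425, 105, (np.float64(-251.3), np.float64(-251.3)))]
```

View pics/z_wrist.png

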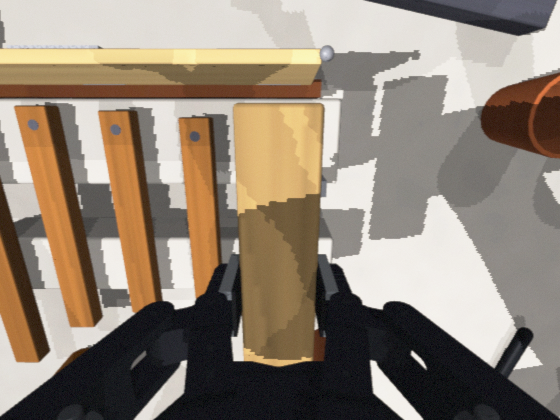

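```bash
sed -i 's/range(150,450)/range(8,450)/' h.py; python3 - <<'E'
from h import *
import io,contextlib
c=pickle.load(open('z_wrist.pkl','rb'))
for n,lo,hi in (('z_wrist',-80,115),):
    f=io.StringIO()
    with contextlib.redirect_stdout(f): frame4(n,[130,140,150,160,170,180,200],76)
    import re
    for ln in f.getvalue().splitlines():
        print(ln[:3],[ (int(a),float(b)) for a,_,b in re.findall(r'\((\d+), (\d+), \(np.float64\(([-\d.]+)\)',ln) if float(b)>-80])
E
```

```text
130 [(19, 70.0), (49, 47.0), (63, 36.2), (77, 25.5), (100, 7.8), (110, 0.1), (120, -7.5), (130, -15.2), (139, -22.1), (152, -32.1), (178, -52.0), (208, -75.0)]
140 [(21, 70.4), (51, 47.1), (65, 36.3), (80, 24.7), (102, 7.6), (131, -14.9), (140, -21.8), (155, -33.5), (179, -52.0), (191, -61.3), (197, -66.0), (209, -75.3), (213, -78.4)]
150 [(24, 70.0), (53, 47.3), (67, 36.4), (80, 26.2), (104, 7.4), (133, -15.3), (141, -21.5), (157, -34.1), (180, -52.1), (209, -74.8), (210, -75.6), (214, -78.7)]
160 [(8, 84.7), (27, 69.7), (56, 46.8), (69, 36.5), (83, 25.4), (105, 8.0), (134, -14.9), (143, -22.1), (156, -32.3), (181, -52.1), (210, -75.0), (215, -79.0)]
170 [(12, 83.7), (29, 70.1), (58, 47.0), (71, 36.6), (86, 24.6), (107, 7.8), (136, -15.4), (144, -21.8), (158, -32.9), (182, -52.1), (211, -75.3), (215, -78.5)]
180 [(15, 83.5), (32, 69.8), (60, 47.2), (73, 36.7), (86, 26.2), (109, 7.6), (137, -15.0), (145, -21.5), (160, -33.6), (183, -52.1), (216, -78.8)]
200 [(37, 69.8), (65, 46.7), (77, 36.8), (110, 9.6), (140, -15.1), (148, -21.7), (169, -39.0), (185, -52.2), (213, -75.3)]
```

```bash
python3 - <<'E'
from h import *
plan([509,-425,160],0)
E
```

```text
turn total 0.0967 rows 2
 shift if TURNED first: [-1.5330e-01  1.6173e+00 -4.0000e-04]
 shift now: [-4.6150e-01  1.5577e+00 -3.0000e-04] n 11.0 yaw 0.1935 pos [555.   60.2 159.9] w 35.0 F [ 0.4  0.1 -0.7] clk 59.325
```

>>> drive_tool(increments=[[-1,[0,0,0],0.048],[-1,[0,0,0],0.0487],[-1,[-0.0128,0.1348,0],0],[-1,[-0.0128,0.1348,0],0],[-1,[-0.0128,0.1348,0],0],[-1,[-0.0128,0.1348,0],0],[-1,[-0.0128,0.1348,0],0],[-1,[-0.0128,0.1348,0],0],[-1,[-0.0128,0.1348,0],0],[-1,[-0.0128,0.1348,0],0],[-1,[-0.0128,0.1348,0],0],[-1,[-0.0128,0.1348,0],0],[-1,[-0.0128,0.1348,0],0],[-1,[-0.0128,0.1348,0],0],[-1,[0,0,0.1],0],[-1,[0,0,0.13],0],[-1,[0,0,0.13],0],[-1,[0,0,0.12],0],[-1,[0,0,0],0],[-1,[0,0,0],0]])

```text
clock: 61.82
position: [510.0, -426.2, 17.5]
ee_rot: [1.0, 0.0, 0.001, 0.001]
contact_force: [0.2, 0.1, -2.0]
gripper_width: 34.9
```

>>> drive_tool(increments=[[-1,[0,0,0.007],0],[0,[0,0,0],0],[0.4,[0,0,0],0],[0.4,[0,0,0],0],[0.4,[0,0,-0.08],0],[0.4,[0,0,-0.13],0],[0.4,[0,0,-0.13],0],[0.15,[0,0,-0.14],0],[0.15,[0,0,0],0]])

```text
clock: 62.95
position: [510.6, -427.4, 163.1]
ee_rot: [1.0, -0.0, 0.004, 0.003]
contact_force: [0.8, -0.0, 0.2]
gripper_width: 49.1
```

```bash
python3 - <<'E'
from h import *
shot('aa_wrist');blobs('aa_wrist',(40,),90)
plan([540.5,123,165],0.191)
E
```

```text
[ 257  111   39  166 5985] 40 [ 510.  -425.5] [ 34.9 163.5] 89.94
[ 373  178  162  101 5915] 40 [ 478.4 -603.2] [175.9  36.1] 64.11
[ 228  302   78   65 2749] 40 [ 343.6 -409.2] [97.4 51.3] 36.18
turn total -0.096 rows 2
 shift if TURNED first: [ 0.4496 -1.778  -0.0157]
 shift now: [ 0.102  -1.8311 -0.0188] n 13.0 yaw -0.0011 pos [ 509.3 -426.3  160.3] w 49.3 F [-1.4  0.7 -0.3] clk 63.0
```

>>> drive_tool(increments=[[0.15,[0,0,0],-0.048],[0.15,[0,0,0],-0.048],[0.15,[0.0321,-0.127,0],0],[0.15,[0.0321,-0.127,0],0],[0.15,[0.0321,-0.127,0],0],[0.15,[0.0321,-0.127,0],0],[0.15,[0.0321,-0.127,0],0],[0.15,[0.0321,-0.127,0],0],[0.15,[0.0321,-0.127,0],0],[0.15,[0.0321,-0.127,0],0],[0.15,[0.0321,-0.127,0],0],[0.15,[0.0321,-0.127,0],0],[0.15,[0.0321,-0.127,0],0],[0.15,[0.0321,-0.127,0],0],[0.15,[0.0321,-0.127,0],0],[0.15,[0.0321,-0.127,0],0],[0.15,[0,0,0],0],[0.15,[0,0,0],0]])

```text
clock: 65.25
position: [538.9, 122.9, 156.9]
ee_rot: [0.995, 0.095, -0.001, 0.0]
contact_force: [0.2, -0.2, -0.2]
gripper_width: 49.3
```

```bash
cat >> h.py <<'E'
def fr(n,rows,z=76,lo=-90,hi=140):
    import io,contextlib,re
    f=io.StringIO()
    with contextlib.redirect_stdout(f): frame4(n,rows,z,z)
    for ln in f.getvalue().splitlines():
        print(ln[:3],[ (int(a),float(b)) for a,_,b in re.findall(r'\((\d+), (\d+), \(np.float64\(([-\d.]+)\)',ln) if lo<float(b)<hi])
E
python3 - <<'E'
from h import *
plan(rk(8,-64.6,57.5),0.191)
shot('ab_wrist');fr('ab_wrist',[140,150,160,170,180])
E
```

```text
turn total 0.0 rows 1
 shift if TURNED first: [0.0054 0.0012 0.3314]
 shift now: [0.0062 0.001  0.3314] n 3.0 yaw 0.1911 pos [538.9 122.9 156.9] w 49.3 F [ 0.2 -0.2 -0.2] clk 65.25
140 [(21, 132.4), (51, 109.5), (65, 98.8), (78, 88.9), (103, 69.7), (133, 46.8), (141, 40.7), (157, 28.5), (184, 7.8), (214, -15.1), (218, -18.2), (232, -28.9), (254, -45.7), (262, -51.8), (292, -74.8), (307, -86.3)]
150 [(23, 132.9), (53, 109.7), (67, 98.9), (82, 87.3), (105, 69.6), (134, 47.2), (143, 40.2), (160, 27.1), (185, 7.8), (215, -15.4), (219, -18.5), (233, -29.3), (255, -46.3), (262, -51.7), (292, -74.9), (307, -86.5)]
160 [(26, 132.6), (33, 127.1), (55, 110.0), (69, 99.0), (85, 86.5), (106, 70.2), (136, 46.7), (144, 40.5), (158, 29.6), (186, 7.7), (215, -14.9), (219, -18.0), (235, -30.5), (257, -47.7), (262, -51.6), (292, -75.0), (305, -85.2)]
170 [(37, 126.0), (58, 109.4), (71, 99.1), (85, 88.1), (108, 70.0), (137, 47.1), (146, 40.0), (160, 29.0), (187, 7.7), (216, -15.2), (220, -18.3), (233, -28.6), (263, -52.3), (292, -75.1), (306, -86.2)]
180 [(40, 125.6), (60, 109.6), (73, 99.3), (110, 69.8), (139, 46.7), (147, 40.3), (169, 22.8), (188, 7.6), (216, -14.7), (221, -18.7), (227, -23.4), (252, -43.4), (263, -52.1), (293, -76.0)]
```

>>> drive_tool(increments=[[0.15,[-0.008,-0.102,0],0],[0.15,[-0.006,-0.102,0],0],[0.15,[0,0,0.12],0],[0.15,[0,0,0.12],0],[0.15,[0,0,0.05],0],[0.15,[0,0,0],0],[0.15,[0,0,0],0]])

```text
clock: 66.18
position: [525.0, 182.8, 72.3]
ee_rot: [0.995, 0.095, 0.001, -0.0]
contact_force: [0.3, 0.4, 0.1]
gripper_width: 49.0
```

```bash
python3 - <<'E'
from h import *
plan(rk(2,-3.0,57.5),0.191)
E
```

```text
turn total -0.0001 rows 1
 shift if TURNED first: [-0.007   0.0007  0.0494]
 shift now: [-0.0072  0.0007  0.0494] n 1.0 yaw 0.1908 pos [525.  182.8  72.3] w 49.0 F [0.3 0.4 0.1] clk 66.175
```

>>> drive_tool(increments=[[0.15,[-0.006,0,0.046],0],[0.15,[0,0,0],0],[-0.4,[0,0,0],0],[-1,[0,0,0],0],[-1,[0,0,0],0],[-1,[0,0,0],0]])

```text
clock: 66.92
position: [522.5, 182.6, 57.8]
ee_rot: [0.995, 0.095, 0.0, -0.0]
contact_force: [-0.5, 0.8, 3.2]
gripper_width: 21.6
```

```bash
python3 - <<'E'
from h import *
plan(rk(2,-3.0,57.5),0.191)
E
```

```text
turn total 0.0001 rows 1
 shift if TURNED first: [0.0013 0.0014 0.0009]
 shift now: [0.0013 0.0014 0.0009] n 1.0 yaw 0.1913 pos [522.5 182.6  57.8] w 21.6 F [-0.5  0.8  3.2] clk 66.925
```

>>> drive_tool(increments=[[-0.4,[0,0,0],0],[0.12,[0,0,0],0],[0.12,[0,0,0],0],[0.12,[0,0,-0.08],0],[0.12,[0,0,-0.07],0],[0.12,[-0.016,-0.102,0],0],[0.12,[-0.017,-0.102,0],0],[0.12,[0,0,0],0],[0.12,[0,0,0.05],0],[0.12,[0,0,0.04],0],[0.12,[0,0,0],0],[0.12,[0,0,0],0]])

```text
clock: 68.42
position: [501.1, 240.2, 75.0]
ee_rot: [0.995, 0.095, -0.0, 0.0]
contact_force: [0.2, -0.8, 0.3]
gripper_width: 47.7
```

```bash
python3 - <<'E'
from h import *
plan(rk(-8,58.6,58),0.191)
E
```

```text
turn total -0.0003 rows 1
 shift if TURNED first: [ 0.0016 -0.0019  0.0567]
 shift now: [ 0.0016 -0.0019  0.0567] n 1.0 yaw 0.1905 pos [501.1 240.2  75. ] w 47.7 F [ 0.2 -0.8  0.3] clk 68.425
```

>>> drive_tool(increments=[[0.12,[0,-0.002,0.055],0],[0.12,[0,0,0],0],[-0.4,[0,0,0],0],[-1,[0,0,0],0],[-1,[0,0,0],0],[-1,[0,0,0],0],[-0.4,[0,0,0],0],[0.12,[0,0,0],0],[0.12,[0,0,0],0],[0.12,[0,0,-0.1],0],[0.12,[0,0,-0.13],0],[0.4,[0,0.1,-0.1],0],[0.4,[0,0.1,0],0],[0.4,[0,0,0],0],[0.4,[0,0,0],0]])

```text
clock: 70.3
position: [512.0, 182.4, 157.4]
ee_rot: [0.995, 0.095, -0.0, 0.0]
contact_force: [-0.4, 0.1, 0.4]
gripper_width: 59.8
```

```bash
python3 - <<'E'
from h import *
shot('ac_wrist');fr('ac_wrist',[130,140,150,160,170])
plan([510,-425.5,165],0)
E
```

```text
130 [(103, 132.2), (133, 109.5), (142, 102.6), (157, 91.2), (183, 71.5), (214, 48.0), (218, 44.9), (232, 34.3), (256, 16.1), (264, 10.0), (295, -13.5), (309, -24.1), (334, -43.1), (342, -49.2), (376, -75.0), (385, -81.8)]
140 [(104, 132.8), (112, 126.7), (134, 109.8), (143, 102.9), (159, 90.6), (184, 71.5), (214, 48.5), (218, 45.4), (231, 35.4), (258, 14.7), (264, 10.1), (295, -13.6), (309, -24.4), (334, -43.5), (341, -48.9), (376, -75.7), (384, -81.9)]
150 [(106, 132.6), (115, 125.6), (136, 109.4), (144, 103.2), (158, 92.3), (185, 71.4), (215, 48.2), (219, 45.1), (232, 35.0), (259, 14.1), (264, 10.2), (295, -13.8), (307, -23.1), (341, -49.4), (375, -75.7), (384, -82.7)]
160 [(108, 132.4), (116, 126.1), (137, 109.7), (146, 102.7), (161, 90.9), (186, 71.4), (215, 48.7), (219, 45.5), (234, 33.8), (257, 15.8), (265, 9.6), (294, -13.1), (307, -23.3), (308, -24.1), (332, -42.9), (340, -49.1), (374, -75.7)]
170 [(110, 132.2), (139, 109.3), (147, 102.9), (187, 71.3), (216, 48.4), (228, 38.9), (254, 18.4), (265, 9.7), (295, -14.1), (312, -27.5), (340, -49.6), (373, -75.7)]
turn total 0.0957 rows 2
 shift if TURNED first: [-0.0065  2.0271 -0.0257]
 shift now: [-0.3919  1.9889 -0.0251] n 14.0 yaw 0.1913 pos [511.9 182.6 157.3] w 59.8 F [-0.8 -0.9 -0.8] clk 70.35
```

View pics/ac_wrist.png

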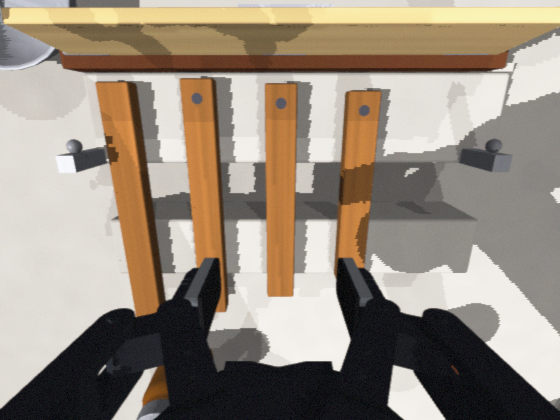

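>>> drive_tool(increments=[[0.4,[0,0,0],0.048],[0.4,[0,0,0],0.0477],[0.4,[0,0.1267,0],0],[0.4,[0,0.1267,0],0],[0.4,[0,0.1267,0],0],[0.4,[0,0.1267,0],0],[0.4,[0,0.1267,0],0],[0.4,[0,0.1267,0],0],[0.4,[0,0.1267,0],0],[0.4,[0,0.1267,0],0],[0.4,[0,0.1267,0],0],[0.4,[0,0.1267,0],0],[0.4,[0,0.1267,0],0],[0.4,[0,0.1267,0],0],[0.4,[0,0.1267,0],0],[0.4,[0,0.1267,0],0],[0.4,[0,0.1267,0],0],[0.4,[0,0.1267,0],0],[0.4,[0,0,0],0],[0.4,[0,0,0],0]])

```text
clock: 72.85
position: [512.0, -425.1, 156.9]
ee_rot: [1.0, 0.0, -0.001, -0.0]
contact_force: [0.3, 0.7, -0.1]
gripper_width: 59.9
```

```bash
python3 - <<'E'
from h import *
shot('ad_wrist');blobs('ad_wrist',(40,),90);plan([510,-425.5,10.5],0)
E
```

```text
[ 274   84   42  176 6698] 40 [ 532.3 -439.5] [162.8  34.9] 0.91
[ 378  179  166  104 6219] 40 [ 478.7 -602.9] [176.3  36.2] 64.15
[ 230  305   76   62 2651] 40 [ 346.3 -407.3] [92.2 51.9] 36.39
turn total 0.0004 rows 1
 shift if TURNED first: [-0.0072  0.0023  0.4892]
 shift now: [-0.0068  0.0026  0.4892] n 4.0 yaw 0.0008 pos [ 512.2 -424.8  157.2] w 59.4 F [0.3 0.6 0.7] clk 72.9
```

View pics/ad_wrist.png

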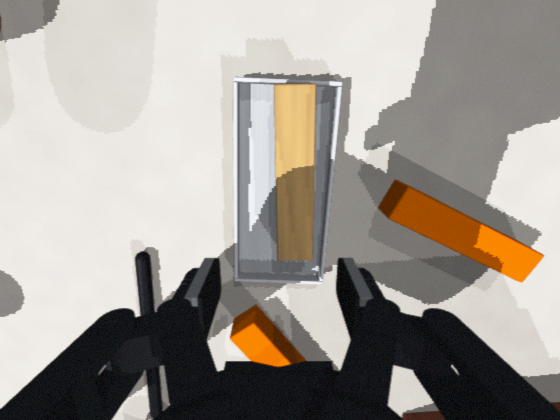

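>>> drive_tool(increments=[[0.4,[0.067,0.049,0],-0.008],[0.4,[0,0,0.1],0],[0.4,[0,0,0.13],0],[0.4,[0,0,0.13],0],[0.4,[0,0,0.09],0],[0.4,[0,0,0.037],0],[0.4,[0,0,0],0],[0.4,[0,0,0],0]])

```text
clock: 73.9
position: [533.1, -440.9, 13.4]
ee_rot: [1.0, 0.008, 0.001, 0.001]
contact_force: [0.2, -0.9, -0.3]
gripper_width: 59.7
```

```bash
python3 - <<'E'
from h import *
plan([532.3,-439.5,10.5],0.016);shot('ae_wrist')
E
```

```text
turn total 0.0002 rows 1
 shift if TURNED first: [-0.0026 -0.0048  0.0096]
 shift now: [-0.0026 -0.0048  0.0095] n 1.0 yaw 0.0164 pos [ 533.1 -440.9   13.4] w 59.7 F [ 0.2 -0.9 -0.3] clk 73.9
```

View pics/ae_wrist.png

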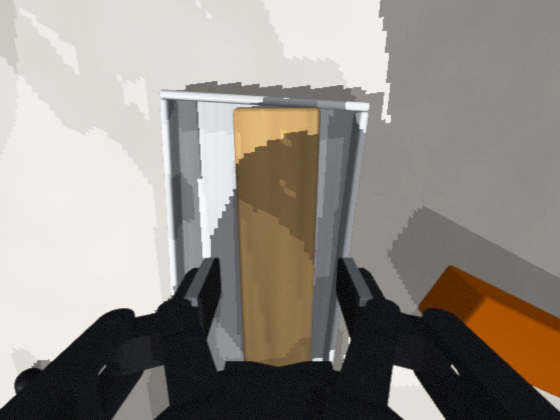

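>>> drive_tool(increments=[[0.4,[0,-0.003,0.009],0],[0,[0,0,0],0],[-1,[0,0,0],0],[-1,[0,0,0],0],[-1,[0,0,0],0],[-1,[0,0,-0.05],0],[-1,[0,0,-0.1],0],[-1,[0,0,-0.12],0],[-1,[0,0,-0.12],0],[-1,[0,0,-0.11],0],[-1,[0,0,0],-0.044],[-1,[0,0,0],-0.0435],[-1,[0,0,0],0]])

```text
clock: 75.58
position: [531.7, -439.5, 158.9]
ee_rot: [0.996, 0.095, -0.0, -0.0]
contact_force: [-0.9, -0.3, -1.5]
gripper_width: 35.1
```

```bash
python3 - <<'E'
from h import *
# gap3 obs mid: (-13.6 + -52.2)/2=-32.9 -> TCP -33.8
plan(rk(12,-33.8,150),0.191)
E
```

```text
turn total -0.0008 rows 1
 shift if TURNED first: [ 0.3981 -1.9377  0.0295]
 shift now: [ 0.3949 -1.9383  0.0305] n 13.0 yaw 0.1894 pos [ 531.7 -439.5  158.9] w 35.1 F [-0.9 -0.3 -1.5] clk 75.575
```

>>> drive_tool(increments=[[-1,[0,0,0],-0.0008],[-1,[0.0265,-0.1292,0],0],[-1,[0.0265,-0.1292,0],0],[-1,[0.0265,-0.1292,0],0],[-1,[0.0265,-0.1292,0],0],[-1,[0.0265,-0.1292,0],0],[-1,[0.0265,-0.1292,0],0],[-1,[0.0265,-0.1292,0],0],[-1,[0.0265,-0.1292,0],0],[-1,[0.0265,-0.1292,0],0],[-1,[0.0265,-0.1292,0],0],[-1,[0.0265,-0.1292,0],0],[-1,[0.0265,-0.1292,0],0],[-1,[0.0265,-0.1292,0],0],[-1,[0.0265,-0.1292,0],0],[-1,[0.0265,-0.1292,0],0],[-1,[0,0,0.1],0],[-1,[0,0,0.09],0],[-1,[0,0,0],0],[-1,[0,0,0],0]])

```text
clock: 78.08
position: [538.9, 154.0, 103.1]
ee_rot: [0.995, 0.096, 0.001, -0.0]
contact_force: [0.3, 0.1, -1.7]
gripper_width: 34.8
```

>>> drive_tool(increments=[[-1,[0,0,0],0],[-1,[0,0,0],0]])

```text
clock: 78.32
position: [538.4, 153.9, 103.0]
ee_rot: [0.995, 0.096, 0.001, -0.0]
contact_force: [0.4, 0.2, -2.2]
gripper_width: 34.9
```

```bash
python3 - <<'E'
from h import *
plan(rk(12,-33.8,67.6),0.191)
shot('af_wrist')
z=read_state()['position'][2]-7.6+36
fr('af_wrist',[140,160,180,200]);print(z);fr('af_wrist',[140,160,180,200],z)
E
```

```text
turn total 0.0005 rows 1
 shift if TURNED first: [5.000e-04 1.000e-04 1.179e-01]
 shift now: [0.0003 0.0002 0.1179] n 1.0 yaw 0.1919 pos [538.4 153.9 103. ] w 34.9 F [ 0.4  0.2 -2.2] clk 78.325
140 [(35, 110.1), (55, 98.3), (72, 88.3), (101, 71.1), (140, 48.1), (150, 42.2), (167, 32.1), (205, 9.7), (219, 1.4), (234, -7.5), (320, -58.2), (349, -75.3)]
160 [(40, 110.0), (59, 98.6), (77, 87.7), (104, 71.4), (142, 48.5), (153, 41.9), (173, 29.8), (199, 14.1), (206, 9.9), (235, -7.5), (319, -58.1), (348, -75.6)]
180 [(8, 132.7), (16, 127.8), (45, 109.9), (63, 98.8), (83, 86.5), (108, 71.1), (145, 48.3), (155, 42.2), (175, 29.9), (208, 9.6), (236, -7.6), (319, -58.7), (347, -75.9)]
200 [(27, 124.2), (50, 109.8), (68, 98.5), (87, 86.5), (111, 71.4), (148, 48.2), (158, 41.9), (177, 29.9), (209, 9.8), (237, -7.7), (317, -58.0), (345, -75.5)]
131.1172858860532
140 [(35, 66.6), (55, 58.4), (72, 51.4), (101, 39.4), (140, 23.4), (150, 19.2), (167, 12.3), (205, -3.4), (219, -9.1), (234, -15.3), (320, -50.7), (349, -62.6), (393, -80.7)]
160 [(40, 66.5), (59, 58.5), (77, 51.0), (104, 39.6), (142, 23.7), (153, 19.0), (173, 10.6), (199, -0.3), (206, -3.2), (235, -15.4), (319, -50.6), (348, -62.8), (390, -80.4)]
180 [(8, 82.3), (16, 78.9), (45, 66.4), (63, 58.7), (83, 50.1), (108, 39.4), (145, 23.6), (155, 19.3), (175, 10.7), (208, -3.5), (236, -15.4), (319, -51.0), (347, -63.0)]
200 [(27, 76.4), (50, 66.4), (68, 58.5), (87, 50.2), (111, 39.6), (148, 23.4), (158, 19.1), (177, 10.7), (209, -3.3), (237, -15.5), (317, -50.5), (345, -62.8)]
```

View pics/af_wrist.png

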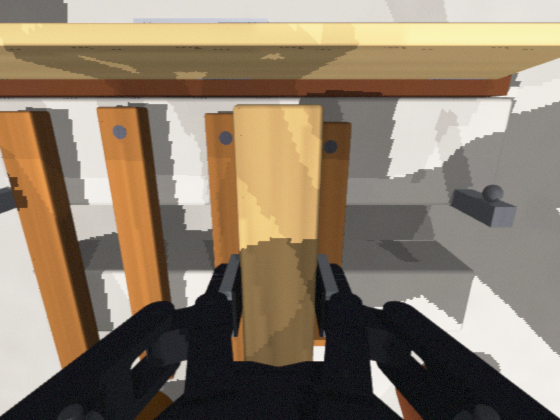

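>>> drive_tool(increments=[[-1,[0,0,0.04],0],[-1,[0,0,0.035],0],[-1,[0,0,0.01],0],[-1,[0,0,0],0]])

```text
clock: 78.88
position: [537.7, 153.6, 75.8]
ee_rot: [0.995, 0.096, -0.001, 0.0]
contact_force: [-1.0, -0.0, -2.8]
gripper_width: 34.7
```

>>> drive_tool(increments=[[-1,[0,0,0.01],0],[-1,[0,0,0.01],0],[-1,[0,0,0],0]])

```text
clock: 79.25
position: [537.7, 153.7, 70.2]
ee_rot: [0.995, 0.096, -0.0, 0.0]
contact_force: [-1.8, 0.4, -2.4]
gripper_width: 34.6
```

>>> drive_tool(increments=[[-1,[0,0,0.006],0],[-1,[0,0,0.004],0],[-1,[0,0,0],0],[0,[0,0,0],0],[0.35,[0,0,0],0],[0.4,[0,0,0],0],[0.4,[0,0,-0.06],0],[0.4,[0,0,-0.12],0],[0.4,[0,0,-0.12],0],[0.4,[0,0,0],0]])

```text
clock: 80.5
position: [539.9, 154.7, 161.0]
ee_rot: [0.995, 0.096, 0.004, -0.001]
contact_force: [-0.3, 0.4, 0.5]
gripper_width: 59.9
```

```bash
python3 - <<'E'
from h import *
plan(rk(12,-33.8,67.6),0.191)
shot('ag_wrist')
fr('ag_wrist',[140,160,180,200],76,-90,140);fr('ag_wrist',[140,160,180],96,-70,10)
E
```

```text
turn total 0.0009 rows 1
 shift if TURNED first: [-0.0047  0.0018  0.3112]
 shift now: [-0.007   0.0025  0.3111] n 3.0 yaw 0.1927 pos [539.9 154.7 161. ] w 59.9 F [-0.3  0.4  0.5] clk 80.5
140 [(66, 132.8), (96, 109.4), (106, 101.5), (122, 89.0), (145, 71.0), (174, 48.4), (180, 43.7), (195, 32.0), (219, 13.3), (224, 9.4), (254, -14.0), (303, -52.3), (313, -60.0), (323, -67.8), (332, -74.9), (343, -83.4)]
160 [(71, 132.1), (99, 109.8), (110, 101.0), (124, 89.8), (147, 71.5), (176, 48.4), (182, 43.6), (197, 31.7), (219, 14.1), (225, 9.4), (247, -8.1), (255, -14.5), (302, -51.9), (319, -65.4), (331, -74.9), (344, -85.3)]
180 [(75, 132.2), (85, 124.0), (103, 109.4), (113, 101.2), (126, 90.7), (150, 71.1), (178, 48.4), (184, 43.5), (197, 32.9), (226, 9.4), (247, -7.7), (255, -14.2), (302, -52.3), (317, -64.5), (330, -75.0)]
200 [(79, 132.2), (106, 109.8), (116, 101.5), (152, 71.6), (180, 48.4), (186, 43.4), (201, 31.0), (226, 10.2), (247, -7.2), (256, -14.6), (301, -51.9), (318, -66.0), (328, -74.3)]
140 [(219, 9.4), (224, 5.8), (254, -15.6), (303, -50.7), (313, -57.8), (323, -64.9)]
160 [(225, 5.8), (247, -10.2), (255, -16.0), (302, -50.3), (319, -62.7)]
180 [(226, 5.9), (247, -9.8), (255, -15.7), (302, -50.7), (317, -61.9)]
```

View pics/ag_wrist.png

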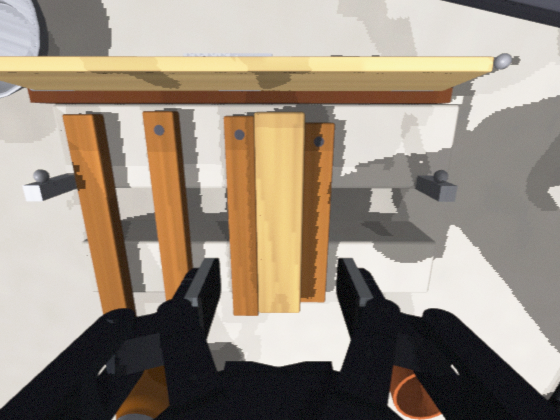

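>>> drive_tool(increments=[[0.4,[-0.005,0.002,0.12],0],[0.4,[0,0,0.12],0],[0.4,[0,0,0.068],0],[0.4,[0,0,0],0],[0.4,[0,0,0],0]])

```text
clock: 81.18
position: [536.7, 152.9, 65.2]
ee_rot: [0.995, 0.096, -0.0, 0.0]
contact_force: [0.8, 0.1, 0.8]
gripper_width: 59.8
```

```bash
python3 - <<'E'
from h import *
plan(rk(11.5,-34,67.6),0.191)
E
```

```text
turn total 0.0007 rows 1
 shift if TURNED first: [ 0.0053 -0.0013 -0.008 ]
 shift now: [ 0.0053 -0.0013 -0.008 ] n 1.0 yaw 0.1924 pos [536.7 152.9  65.2] w 59.8 F [0.8 0.1 0.8] clk 81.175
```

>>> drive_tool(increments=[[0.4,[0.003,-0.0013,-0.008],0],[0.4,[0,0,0],0],[0,[0,0,0],0],[-1,[0,0,0],0],[-1,[0,0,0],0],[-1,[0,0,0],0],[-1,[0,0,-0.03],0],[-1,[0,0,-0.05],0],[-1,[0,0,-0.1],0],[-1,[0,0,-0.12],0],[-1,[0,0,0],0.048],[-1,[0,0,0],0.0485],[-1,[0,0,0],0]])

```text
clock: 82.8
position: [537.3, 153.3, 158.0]
ee_rot: [1.0, 0.0, 0.0, -0.0]
contact_force: [-0.2, -0.1, -1.3]
gripper_width: 34.5
```

```bash
python3 - <<'E'
from h import *
plan([512,-427,158],0)
E
```

```text
turn total 0.0001 rows 1
 shift if TURNED first: [-0.0843  1.9345 -0.    ]
 shift now: [-8.4700e-02  1.9345e+00 -7.0000e-04] n 13.0 yaw 0.0002 pos [537.3 153.3 158. ] w 34.5 F [-0.2 -0.1 -1.3] clk 82.8
```

>>> drive_tool(increments=[[-1,[-0.0056,0.129,0],0],[-1,[-0.0056,0.129,0],0],[-1,[-0.0056,0.129,0],0],[-1,[-0.0056,0.129,0],0],[-1,[-0.0056,0.129,0],0],[-1,[-0.0056,0.129,0],0],[-1,[-0.0056,0.129,0],0],[-1,[-0.0056,0.129,0],0],[-1,[-0.0056,0.129,0],0],[-1,[-0.0056,0.129,0],0],[-1,[-0.0056,0.129,0],0],[-1,[-0.0056,0.129,0],0],[-1,[-0.0056,0.129,0],0],[-1,[-0.0056,0.129,0],0],[-1,[-0.0056,0.1285,0],0],[-1,[0,0,0.12],0],[-1,[0,0,0.13],0],[-1,[0,0,0.13],0],[-1,[0,0,0.1],0],[-1,[0,0,0],0]])

```text
clock: 85.3
position: [511.4, -426.7, 12.3]
ee_rot: [1.0, 0.001, -0.001, -0.0]
contact_force: [0.4, -0.1, -1.5]
gripper_width: 34.4
```

>>> drive_tool(increments=[[-1,[0,0,0],0],[-1,[0,0,0],0]])

```text
clock: 85.55
position: [511.9, -427.0, 13.9]
ee_rot: [1.0, -0.0, 0.0, 0.0]
contact_force: [0.5, -0.4, -2.8]
gripper_width: 34.5
```

>>> drive_tool(increments=[[-1,[0,0,0.008],0],[0,[0,0,0],0],[0.4,[0,0,0],0],[0.4,[0,0,0],0],[0.4,[0,0,-0.08],0],[0.4,[0,0,-0.13],0],[0.4,[0,0,-0.14],0],[-1,[0,0,-0.14],0],[-1,[0,0,0],0],[-1,[0,0,0],0]])

```text
clock: 86.8
position: [511.3, -426.5, 157.7]
ee_rot: [1.0, -0.001, -0.0, -0.0]
contact_force: [-0.4, 0.4, -1.1]
gripper_width: 4.9
```

```bash
python3 - <<'E'
from h import *
shot('ah_wrist');blobs('ah_wrist',(40,),90)
shot('ah_top','top')
c=calibration('top')
for p in [(215,142),(300,142),(208,90),(225,120)]:
    print(p,[ray(c,*p,z).round(0) for z in (0,40,100)])
plan(rk(60,-5,165),0.191)
for x in (142,130):print(rk(x,-5,0))
E
```

```text
[ 259  108   41  169 5712] 40 [ 512.3 -426.3] [ 34.8 163.1] 89.77
[ 377  179  165  102 6185] 40 [ 478.7 -603. ] [176.2  36.2] 64.15
[265 324  27  43 815] 40 [ 342.9 -425.8] [29.6 57.6] 89.17
(215, 142) [array([747., 131.,   0.]), array([732., 124.,  40.]), array([710., 113., 100.])]
(300, 142) [array([ 743., -137.,    0.]), array([ 728., -135.,   40.]), array([ 706., -132.,  100.])]
(208, 90) [array([923., 157.,   0.]), array([902., 148.,  40.]), array([871., 136., 100.])]
(225, 120) [array([820., 100.,   0.]), array([802.,  94.,  40.]), array([776.,  85., 100.])]
turn total -0.096 rows 2
 shift if TURNED first: [ 0.6178 -1.9776 -0.0286]
 shift now: [ 0.2289 -2.0592 -0.0259] n 14.0 yaw -0.001 pos [ 510.9 -426.4  156.4] w 0.0 F [ 1.  -0.4  0.4] clk 86.9
[np.float64(660.766917728833), np.float64(206.8483198295701), 0]
[np.float64(648.9851391058127), np.float64(204.57023017414795), 0]
```

View pics/ah_wrist.png

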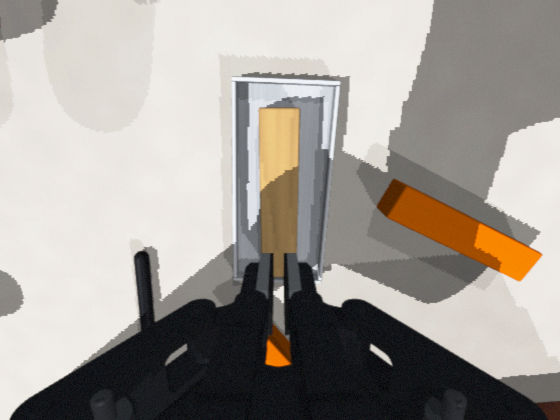

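View pics/ah_top.png

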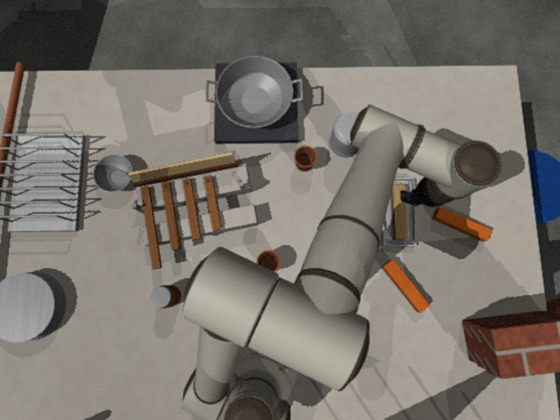

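>>> drive_tool(increments=[[-1,[0,0,-0.015],-0.048],[-1,[0,0,-0.015],-0.048],[-1,[0.0386,-0.1236,0],0],[-1,[0.0386,-0.1236,0],0],[-1,[0.0386,-0.1236,0],0],[-1,[0.0386,-0.1236,0],0],[-1,[0.0386,-0.1236,0],0],[-1,[0.0386,-0.1236,0],0],[-1,[0.0386,-0.1236,0],0],[-1,[0.0386,-0.1236,0],0],[-1,[0.0386,-0.1236,0],0],[-1,[0.0386,-0.1236,0],0],[-1,[0.0386,-0.1236,0],0],[-1,[0.0386,-0.1236,0],0],[-1,[0.0386,-0.1236,0],0],[-1,[0.0386,-0.1236,0],0],[-1,[0.0386,-0.1236,0],0],[-1,[0.0386,-0.1236,0],0],[-1,[0,0,0],0],[-1,[0,0,0],0]])

```text
clock: 89.4
position: [580.2, 190.3, 165.8]
ee_rot: [0.995, 0.096, -0.001, 0.001]
contact_force: [0.4, -0.2, -0.0]
gripper_width: -0.3
```

```bash
python3 - <<'E'
from h import *
plan(rk(148,-5,165),0.191)
shot('ai_wrist');fr('ai_wrist',[120,140,160,180,200])
E
```

```text
turn total 0.0002 rows 1
 shift if TURNED first: [ 0.294  -0.0032  0.0028]
 shift now: [ 0.294  -0.0031  0.0021] n 2.0 yaw 0.1914 pos [580.2 190.3 165.8] w -0.3 F [ 0.4 -0.2 -0. ] clk 89.4
120 [(137, 103.9), (198, 56.4)]
140 [(96, 138.6), (109, 128.3), (151, 95.0), (159, 88.6), (235, 28.3), (253, 14.0), (263, 6.1), (316, -36.0)]
160 []
180 [(111, 132.2), (138, 109.9), (147, 102.5), (161, 90.9), (185, 71.1), (213, 47.9), (217, 44.6), (230, 33.9), (252, 15.7), (259, 9.9), (287, -13.3), (300, -24.0), (331, -49.7), (363, -76.2)]
200 [(114, 132.7), (141, 109.9), (149, 103.1), (162, 92.1), (187, 71.0), (214, 48.2), (218, 44.8), (230, 34.7), (254, 14.4), (259, 10.2), (287, -13.5), (301, -25.3), (321, -42.2), (330, -49.8), (345, -62.5), (349, -65.8), (360, -75.1)]
```

View pics/ai_wrist.png

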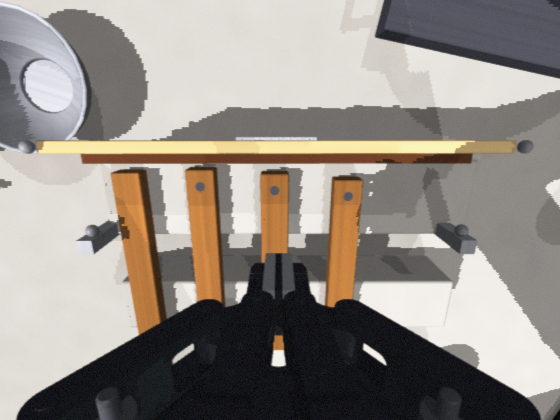

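>>> drive_tool(increments=[[-1,[0.1,0,0],0],[-1,[0.1,0,0],0],[-1,[0.094,0,0],0],[-1,[0,0,0],0],[-1,[0,0,0],0]])

```text
clock: 90.08
position: [666.9, 206.4, 166.6]
ee_rot: [0.995, 0.095, -0.001, 0.0]
contact_force: [0.4, 1.2, -0.4]
gripper_width: -0.0
```

```bash
python3 - <<'E'
from h import *
plan(rk(148,-5,108),0.191)
shot('aj_wrist');shot('aj_side','side')
E
```

```text
turn total -0.0005 rows 1
 shift if TURNED first: [ 0.0002 -0.0055  0.1954]
 shift now: [ 0.0004 -0.0055  0.1954] n 2.0 yaw 0.1899 pos [666.9 206.4 166.6] w -0.0 F [ 0.4  1.2 -0.4] clk 90.075
```

View pics/aj_wrist.png

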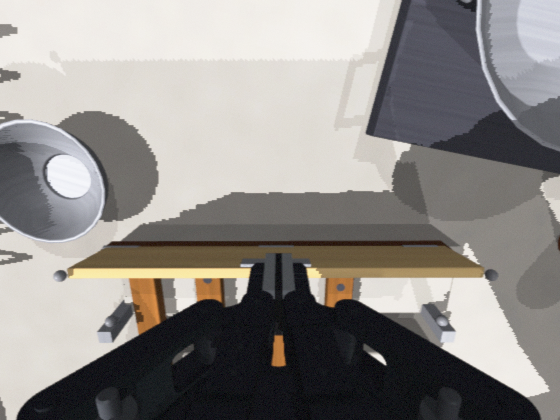

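View pics/aj_side.png

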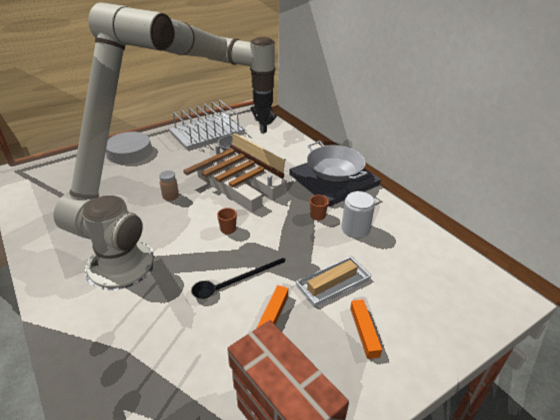

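```bash
python3 - <<'E'
from h import *
c=pickle.load(open('aj_wrist.pkl','rb'))
th=.191;E=np.array([[np.cos(th),np.sin(th)],[-np.sin(th),np.cos(th)]]);O=np.array([520.4,184.8])
for u,v,z in [(180,266,132),(180,276,132),(400,266,132),(180,247,84),(180,243,80)]: print(u,v,E@(ray(c,u,v,z)[:2]-O))
c=pickle.load(open('ai_wrist.pkl','rb'))
for u,v,z in [(180,141,132),(180,153,132),(400,141,132)]: print('ai',u,v,E@(ray(c,u,v,z)[:2]-O))
for x in (105,116): print(proj(c,rk(x,-5,132)))
E
```

```text
180 266 [124.26504287  62.92413043]
180 276 [116.29111758  63.73720532]
400 266 [124.11479574 -91.89389788]
180 247 [116.41573749  78.60806551]
180 243 [118.3723092   79.64885761]
ai 180 141 [122.19838042  54.58702754]
ai 180 153 [114.91592699  55.32182476]
ai 400 141 [122.24040343 -80.13040962]
[277.34398341 168.90415521]
[277.33580463 151.26093178]
```

>>> drive_tool(increments=[[-1,[0.01,-0.005,0.1],0],[-1,[0,0,0.095],0],[-1,[0,0,0],0],[-1,[0,0,0],0]])

```text
clock: 90.68
position: [670.7, 209.8, 110.2]
ee_rot: [0.995, 0.096, 0.001, -0.0]
contact_force: [-0.3, 1.0, -0.2]
gripper_width: -0.2
```

>>> drive_tool(increments=[[-1,[-0.028,0,0],0],[-1,[-0.028,0,0],0],[-1,[-0.028,0,0],0],[-1,[-0.025,0,0],0],[-1,[-0.025,0,0],0],[-1,[0,0,0],0]])

```text
clock: 91.42
position: [629.5, 201.7, 108.3]
ee_rot: [0.995, 0.095, -0.001, 0.0]
contact_force: [0.4, -0.5, 0.1]
gripper_width: -0.2
```

```bash
python3 - <<'E'
from h import *
plan(rk(98,-5,107),0.191)
shot('ak_wrist')
E
```

```text
turn total 0.0001 rows 1
 shift if TURNED first: [-0.0411  0.0028  0.0042]
 shift now: [-0.0411  0.0028  0.0043] n 1.0 yaw 0.1912 pos [629.5 201.7 108.3] w -0.2 F [ 0.4 -0.5  0.1] clk 91.425
```

View pics/ak_wrist.png

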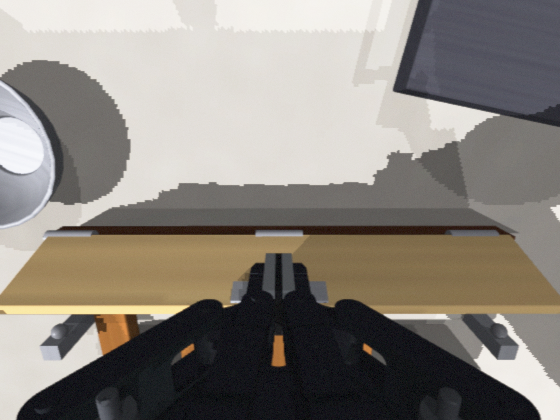

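>>> drive_tool(increments=[[-1,[-0.022,0,0.002],0],[-1,[-0.02,0,0.003],0],[-1,[-0.02,0,0.015],0],[-1,[-0.018,0,0.017],0],[-1,[-0.008,0,0.01],0],[-1,[-0.007,0,0.01],0],[-1,[0,0,0],0]])

```text
clock: 92.35
position: [602.3, 196.4, 90.9]
ee_rot: [0.995, 0.095, -0.001, 0.0]
contact_force: [-0.0, -0.2, -1.0]
gripper_width: -0.2
```

```bash
python3 - <<'E'
from h import *
plan(rk(78,-5,77),0.191)
shot('al_wrist');shot('al_side','side')
im=cv2.imread('pics/al_side.png')[100:220,170:320];cv2.imwrite('pics/al_sb.png',cv2.resize(im,None,fx=5,fy=5,interpolation=cv2.INTER_CUBIC))
E
```

```text
turn total 0.0001 rows 1
 shift if TURNED first: [-0.0153  0.0027  0.0462]
 shift now: [-0.0153  0.0027  0.0462] n 1.0 yaw 0.1911 pos [602.3 196.4  90.9] w -0.2 F [-0.  -0.2 -1. ] clk 92.35
```

View pics/al_wrist.png

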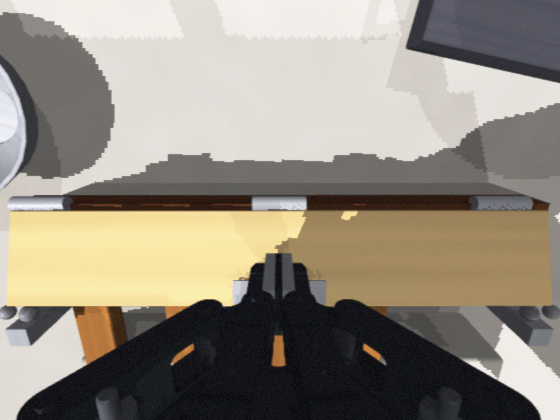

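View pics/al_sb.png

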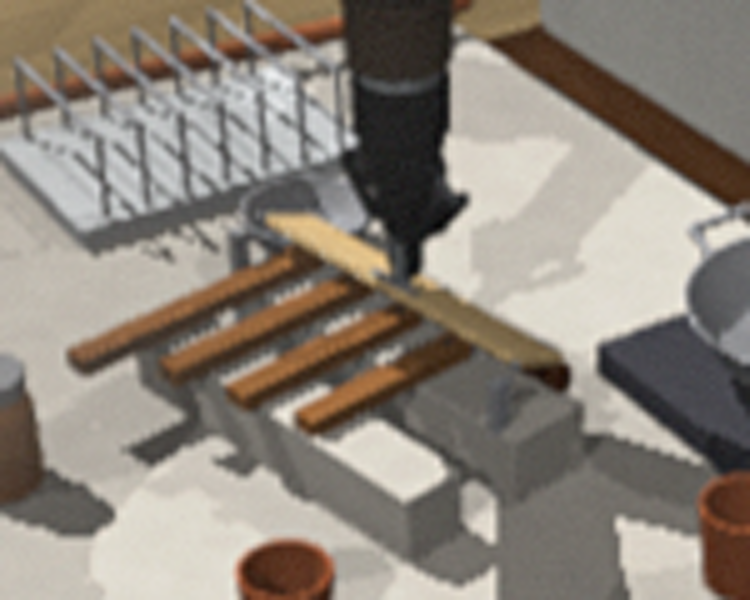

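>>> drive_tool(increments=[[-1,[-0.017,0,0.005],0],[-1,[-0.016,0,0.008],0],[-1,[0,0,0.008],0],[-1,[0,0,0],0]])

```text
clock: 92.95
position: [592.7, 194.6, 86.7]
ee_rot: [0.995, 0.096, 0.0, 0.0]
contact_force: [-2.4, -0.4, 7.7]
gripper_width: -0.3
```

>>> drive_tool(increments=[[-1,[0,0,0.01],0],[-1,[0,0,0.007],0],[-1,[0,0,0],0]])

```text
clock: 93.32
position: [592.5, 194.5, 80.0]
ee_rot: [0.995, 0.095, -0.0, 0.0]
contact_force: [-0.7, -0.4, 0.1]
gripper_width: -0.2
```

Force rose to 7.7 N, then dropped: it snapped past. I'll press it fully to 0.

>>> drive_tool(increments=[[-1,[0,0,0.007],0],[-1,[0,0,0.005],0],[-1,[0,0,0],0]])

```text
clock: 93.7
position: [592.9, 194.6, 77.1]
ee_rot: [0.995, 0.096, 0.0, 0.0]
contact_force: [-2.0, -0.3, 5.5]
gripper_width: 0.2
```

>>> drive_tool(increments=[[-1,[0,0,0.006],0],[-1,[0,0,0],0],[-1,[0,0,-0.05],0],[-1,[0,0,-0.12],0],[-1,[-0.05,0,-0.12],0],[-1,[-0.12,0,-0.1],0],[-1,[-0.15,0,0],0],[-1,[0,0,0],0],[-1,[0,0,0],0]])

```text
clock: 94.82
position: [499.3, 176.7, 192.1]
ee_rot: [0.995, 0.096, 0.001, -0.0]
contact_force: [0.5, 0.4, -0.5]
gripper_width: -0.3
```

```bash
python3 - <<'E'
from h import *
s=read_state();print(s['position'],s['clock'])
shot('am_wrist');shot('am_side','side')
fr('am_wrist',[130,150,170,190,210])
im=cv2.imread('pics/am_side.png')[100:220,170:320];cv2.imwrite('pics/am_sb.png',cv2.resize(im,None,fx=5,fy=5,interpolation=cv2.INTER_CUBIC))
E
```

```text
[499.32867611 176.7170078  192.09628943] 94.825
130 [(118, 135.7), (122, 132.2), (128, 127.0), (148, 109.6), (155, 103.5), (168, 92.1), (192, 71.2), (218, 48.6), (222, 45.1), (234, 34.6), (257, 14.6), (262, 10.2), (289, -13.3), (301, -23.7), (323, -42.9), (331, -49.9), (360, -75.1), (369, -82.9)]
150 [(125, 132.3), (151, 109.2), (157, 103.8), (193, 71.8), (219, 48.7), (229, 39.8), (254, 17.6), (263, 9.6), (290, -14.4), (307, -29.5), (333, -52.6), (361, -77.5)]
170 [(128, 132.3), (153, 109.7), (160, 103.3), (195, 71.6), (221, 48.0), (230, 39.8), (252, 19.9), (263, 9.9), (290, -14.6), (307, -30.0), (331, -51.8), (360, -78.1)]
190 [(131, 132.4), (156, 109.2), (162, 103.7), (197, 71.3), (222, 48.1), (264, 9.2), (289, -13.9), (330, -51.9), (355, -75.0)]
210 [(134, 132.5), (158, 109.8), (165, 103.1), (177, 91.8), (198, 71.9), (226, 45.4), (237, 35.0), (259, 14.2), (264, 9.5), (288, -13.2), (299, -23.6), (320, -43.5), (326, -49.2), (354, -75.6), (362, -83.2)]
```

View pics/am_wrist.png

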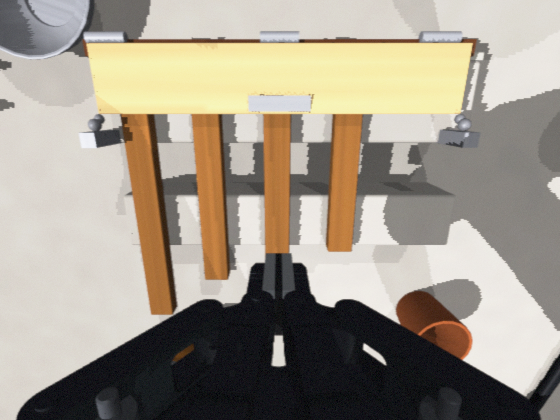

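View pics/am_sb.png

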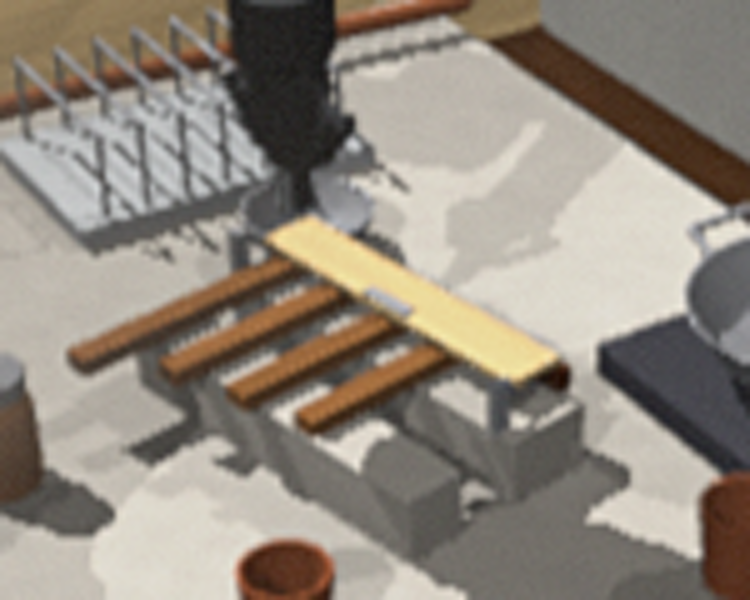

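```bash
python3 - <<'E'
from h import *
c,im=shot('an_top','top');blobs('an_top',(40,),90)
d=cv2.absdiff(cv2.imread('pics/an_top.png'),cv2.imread('pics/a_top.png'))
print([round(ray(c,u,v,20)[k]) for u,v in [(388,180),(414,180),(386,245),(414,245)] for k in (0,1)])
E
```

```text
[391 184  17  56 750] 40 [ 510.6 -422.1] [ 41.8 164.8] 89.57
[432 207  60  35 908] 40 [ 470.6 -604.4] [172.   47.4] 64.1
[384 259  46  54 815] 40 [ 295.1 -427.1] [166.9  42.6] 36.37
[ 463  321   97   58 2901] 40 [ 116.2 -713.9] [265.8 150.7] 88.64
[526 348  34  27 754] 40 [  83.2 -798.7] [61.9 95.7] 5.26
[611, -401, 610, -480, 413, -384, 412, -467]
```

View pics/an_top.png

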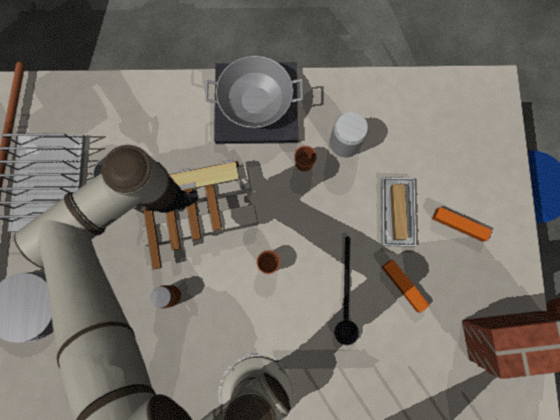

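The cover is shut, the spacer is in its tray and the bystanders haven't moved. I'll hand the job in.

```bash
python3 - <<'E'
from bench import *
print(job_done())
E
```

```text
the job is handed in; nothing more can be done
None
```

The rack is finished and handed in at about 95 s. `job_done()` gave no verdict.

**What I did**
- Only three slats were there: the 200, 180 and 160 mm ones (slat2 to slat4). The longest was absent.
- I laid them longest first from the fixed slat, drilled ends towards the ledge.
- I set the spacer bar into each of the three gaps in order and put it back in its tray.
- I pressed the cover shut; the force rose to 7.7 N and then dropped as the catch snapped past.

**Last checks**

| Check | Reading |
|---|---|
| Centre-to-centre spacing from the fixed slat | about 61, 62 and 61.5 mm (60 nominal, ±4 allowed) |
| Cover | flat in the pictures; pressed fingertip at about 88 mm (shut is 88.5) |
| Spacer bar | flat in the tray, near its centre |
| Cups, canister, ladle, jar and bowl | where they started, judged by eye in the top picture |

**What went wrong or disagreed**
- **Fingertips:** shut, they stood about 11 mm above the reported TCP, not 11 mm ahead of it. The first two grasps closed on nothing, and I corrected for this afterwards.
- **Shifted slat:** lifting the bar out of the second gap moved slat3 by about 1 mm, which left the third gap too tight. I re-centred slat3 and slat2 with the jaws before spacing the third gap.
- **Knocked bar:** the spacer bar was knocked about 25 mm aside inside its tray, and I gripped it again from there.

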